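# Prop the reel stand and hold it upright

### The job

Seat the orange shoe flat in the blue-walled foot tray of the reel stand, with its tab through the gap in the tray wall, and let go of it; then flip the red-footed kickstand over centre, fully down. Last, take the leaning frame by its yellow top bar, bring it bolt upright, with the kickstand's foot clear above the shoe, and finish while still holding it there in the gripper, because it tips over if let go. Leave the other things on the bench alone.

Things in the scene. Friction and masses are not known exactly. Their poses are not given: they have to be found in the camera images.
- shoe: loose orange tabbed block with black rubber top, 50 (x) x 36 (y) x 30 (z) mm, plus a tab 14 long, 14 wide, 12 high sticking out of the middle of its +x end, level with the underside. About 0.09 kg. Starts upright on the bench, left of the stand. Origin: centre of the underside of the 50 x 36 block; z up.
- shoe_tab (a point): outer end of the shoe's tab, at underside level, 39 mm along +x from the shoe's origin.
- tray_seat (a point): centre of the foot tray's floor (4 mm above the bench), where the shoe's origin goes. Tray fixed to the stand: blue walls 6 mm thick, 10 mm above the floor, inside 41 (x) x 55 (y) mm; 19 mm gap for the tab mid +y wall. Axes: x the way the kickstand folds out, y along the frame's hinge. Seated, the shoe's +x points along this +y. Frame and reel are over 65 mm to the -y side.
- tray_notch (a point): point in the tray's gap, 39 mm along +y from tray_seat at floor height, where shoe_tab comes to lie.
- frame_hinge (a point): middle of the frame's hinge on the grey base plate, 30 mm above the bench; x the way the kickstand folds out, y the hinge axis, z up. The stand is fixed to the bench. tray_seat is at x +100, y +135, z -26 mm of this point.
- frame (a joint): lean of the frame about its hinge, rad: 0 upright, negative away from the tray (starts at its stop, -0.30), positive towards the tray (stop +0.25). About 0.8 kg and top-heavy: let go, it falls to one side. About 2 N at the bar raises it. It carries a black and white reel on a hub. Kickstand down and shoe seated, it would come to rest on the shoe at about +0.09.
- grip_bar: yellow round top bar of the frame, 18 mm diameter, running along its own y (parallel to the hinge); origin at its middle, 220 mm from the hinge (so 250 mm above the bench when upright). A sleeve that turns on its axle by up to 1 rad either way. Graspable for 105 mm along y between the two uprights, whose tops reach no higher than the bar; free below it for 50 mm.
- kickstand (a joint): angle of the kickstand relative to the frame, rad: 0 pointing up along the frame; starts stowed at its stop, -0.30; grows as its foot swings over the top towards +x and down; 2.245 at the other stop, fully down. No spring: short of straight up its weight (0.08 kg) tips it back to stowed; past straight up (0.3 while the frame leans at -0.30) it falls on down by itself, slowed by a damped pivot.
- kick_pivot (a point): point on the kickstand's pivot axis (along the stand's y), on the tray's side of the frame, level along y with kick_foot; 100 mm from the frame's hinge line along the frame.
- kick_foot (a point): point on the kickstand's red foot, a round pin 14 mm thick along the stand's y, 128 mm from kick_pivot. The pin runs 55 mm towards the frame (the leg, a 10 mm rod, joins it at 50 mm) and 29 mm outwards. Pinched across, it turns in the grip as the leg swings. About 0.23 m above the bench when stowed; fully down with the frame upright, its underside is 9 mm over the seated shoe.
- dropper_bottle: bystander, leave alone: amber dropper bottle, 44 mm wide, 90 mm tall. Origin: centre of its underside.
- dish: bystander, leave alone: shallow glass dish, 90 mm wide, 16 mm tall. Origin: centre of its underside.
- driver: bystander, leave alone: screwdriver lying flat on the bench. Origin: centre of its underside.
- post_holder: bystander, leave alone: dark steel post holder on a round foot, 40 mm wide, 70 mm tall. Origin: centre of its underside.
- spare_reel: bystander, leave alone: spare black reel lying flat, 90 mm wide, 40 mm tall. Origin: centre of its underside.
- lens_puck: bystander, leave alone: small brass puck, 25 mm wide, 12 mm tall. Origin: centre of its underside.
Not all that is in view belongs to the job. Leave any green or pink look-alike of the shoe alone.

How it is judged:
On the way, in this order (a step that is already met when the one before it is completed fails the run):
1. the shoe sits flat in the tray, tab through the gap, let go, with the kickstand not yet flipped (horizontal distance between shoe and tray_seat below 0.005 m and horizontal distance between shoe_tab and tray_notch below 0.007 m and z of shoe in the frame of tray_seat below 0.003 m and angle between shoe's own z axis and vertical below 0.08 rad and contact force between the fingers and shoe below 0.1 N and value of joint kickstand below 0.2 rad), for 0.2 s.
2. the kickstand is fully down (value of joint kickstand above 2.15 rad), for 0.2 s.
At the end, for the whole second after the job is handed in: The shoe is still seated in the tray (centre within 5 mm, tab end within 7 mm, flat, down to within 3 mm), the kickstand is fully down (over 2.15 rad) with its foot clear above the shoe, and the frame is upright within 0.05 rad and still, held by the gripper with over 1 N at the yellow top bar (horizontal distance between shoe and tray_seat below 0.005 m and horizontal distance between shoe_tab and tray_notch below 0.007 m and z of shoe in the frame of tray_seat below 0.003 m and angle between shoe's own z axis and vertical below 0.08 rad and value of joint kickstand above 2.15 rad and value of joint frame between -0.05 and 0.05 rad and velocity of joint frame between -0.1 and 0.1 rad/s and contact force between the fingers and grip_bar above 1 N and contact force between shoe and the fingers below 0.3 N and distance between the grasp point and grip_bar below 0.07 m and height (world z) of kick_foot above 0.042 m); the arm keeps its last pose, push and grip.
It fails at once if another thing on the bench was displaced by more than 3 cm (distance of any of dropper_bottle, dish, driver, post_holder, spare_reel, lens_puck from where it was at the start of the episode above 0.03 m).
It also fails if it takes over 72 s, if anything falls off the work surface, if the arm or the gripper's body presses on something with over 40 N, if the wrist force passes 120 N, or if a joint passes its speed limit or range.

### The arm

A 7-joint arm with a two-finger parallel gripper is mounted at the origin on the work surface. World frame = base frame: x ahead of the robot, y to its left, z up, the work surface at z = 0. Lengths are in m, angles in rad, forces in N, time in s.
With the tool pointing down it reaches from about 0.35 to 0.9 m from the base axis. Payload 8.1 kg.
Tool frame: the origin (TCP) lies on the centre line of the jaws, within the pads' length; the fingertips stand 22 mm ahead of it and the grasp point (between the pads) lies 3 mm ahead of it (nose_length is the distance from the TCP to the fingertips, in m); x points along the fingers, z is the direction in which the jaws open and shut, and the axes are right-handed (so a half turn about x gives the same grasp; the last joint's range is limited). The gripper opens to 85 mm and grips with 20 to 120 N. Pads are 22 mm wide; open, the fingers measure 114 mm over their backs; the gripper's body (76 mm by 85 mm) begins 54 mm behind the grasp point. The pads swing forward as they close: fully open they stand 13 mm farther back than shut.
Start: joints at [-1.214, 0.434, 0.025, 1.573, -0.012, 1.134, -0.075], TCP at [0.277, 0.56, 0.253] pointing down, gripper open.
Joint ranges: [-2.62, 2.62], [-0.44, 2.09], [-1.27, 1.32], [0.08, 2.57], [-1.32, 4.46], [0.12, 2], [-2.74, 2.74]. Speed limits (rad/s): [2.22, 2.22, 3.01, 3.01, 3.14, 3.14, 3.14].

### API

Orientations are given as a rotation vector (axis times angle).
In Python, from rig import * gives the robot as it stands.
- The arm moves only by the tool drive_tool, never from a script. Its argument "increments" is a list of rows, each a list of 2 entries, a list of its own where there are three numbers: the shift along the tool's x, y, z in cm, then the turn, a rotation vector about the tool's x, y, z in rad. In form: [[[dx, dy, dz], [wx, wy, wz]], ...]. A call has 1 to 8 rows; each row shifts and turns the commanded pose from where the row before left it, along the tool's axes as they then stand; what a row does not reach is not made up. A row lasts 1/10 s, in which the tool goes at most 50 mm and 8.59 degrees, less where a joint would pass 70% of its speed; a pose out of reach is approached as far as the arm can. A call with a gripper value outside its range is refused whole. "jaw" is the opening, from 0 (shut) to 1 (fully open), set as the call begins (left out, the last holds). The fingers move at their own pace and stop on an object; "force" is the grip in N (left out, the last holds). Time passes only in rows, so rows that do not move let the fingers close. It gives the time, the measured TCP pose, the force and the opening at its end, in the units of the state.
- get_state(): the state, without advancing time (a new reading comes with each control period).
- snapshot(name): name is "scene" or "top"; returns a dict with "img" (400x640x3 uint8, red, green, blue), "depth" (400x640 float32, m along the optical axis (not along the pixel's ray), 0 where there is no reading), "intrinsics" (3x3 intrinsics, pixels), "dist" ([k1, k2, p1, p2, k3] as OpenCV has them; the pictures are not rectified), "extrinsics" (4x4, takes a point from world to camera coordinates). Camera axes: x right, y down, z forward; pixel columns grow to the right and rows downward; lengths in m; the calibration is good to about 2 mm. A picture is of the moment at which its call begins.
- hand_in(): hands the job in, once; it reports no verdict.
The state is a dict: "clock": time; "joint_pos": joint angles; "qvel": joint speeds; "joint_torque": joint torques, N m; "ee_pos": TCP position; "eef_rot": TCP orientation; "force": force on the tool from outside, world axes, zero at the start; "torque": the same for the moment, N m; "width": finger opening in m.
Only numpy, scipy, OpenCV 4.12 (cv2) and the standard library are available. Lean on these libraries where they do the work, as an engineer would, in place of code of your own. Each camera call takes 0.05 s, during which the arm holds its last target.

## Working session

There is one attempt and no reset: what is moved stays moved. The work goes in short steps, Python scripts to look and compute and a tool call to move; the robot and the scene stay as the last step left them, time stands still between calls to the robot, and variables do not carry over. Pictures are saved under pics/ and viewed, and the job is handed in when it is done.

Besides the shell and the picture viewer there is one more tool, called after "Request:" as a command line: name --argument value ..., lists and objects as JSON in quotes. drive_tool: Moves the arm, as the interface text tells. Its arguments: {"type":"object","properties":{"increments":{"type":"array"},"jaw":{"type":"number"},"force":{"type":"number"}},"required":["increments"]}

```bash
ls; mkdir -p pics; python3 - <<'E'
from rig import *
import cv2,numpy as np
s=get_state();print(s)
for n in ("scene","top"):
    d=snapshot(n);cv2.imwrite(f"pics/{n}0.png",d["img"][:,:,::-1]);np.savez(f"pics/{n}0.npz",**d)
    print(n,d["intrinsics"],d["dist"],d["extrinsics"])
E
```

```text
pics
{'clock': 0.0, 'joint_pos': array([-1.21362973,  0.43520838,  0.02496052,  1.57408187, -0.01160383,
        1.13401625, -0.07511397]), 'qvel': array([-0.000195  ,  0.00055066, -0.00078222,  0.00047416,  0.00151038,
       -0.00018479,  0.00131571]), 'joint_torque': array([-6.05512996e-04, -6.70467782e+01,  1.02486826e+00, -3.16227615e+01,
        1.55408290e-02,  1.23448216e-02, -2.55638275e-05]), 'ee_pos': array([0.27716895, 0.55965675, 0.25254076]), 'eef_rot': array([-0.86509816,  1.3936112 ,  0.86356122]), 'force': array([0.31912247, 0.11294393, 0.09008163]), 'torque': array([-0.01923205, -0.04607515, -0.02290875]), 'width': 0.085454605068784}
scene [[438.80332868   0.         315.57934849]
 [  0.         438.80332868 196.82376136]
 [  0.           0.           1.        ]] [0.04048897 0.         0.         0.         0.        ] [[-0.48566791  0.87409566  0.00913498  0.24274005]
 [ 0.67190709  0.37997119 -0.63573796 -0.26065748]
 [-0.55916682 -0.30261967 -0.77185089  1.70725356]
 [ 0.          0.          0.          1.        ]]
top [[403.30540355   0.         318.84613745]
 [  0.         403.30540355 204.6679207 ]
 [  0.           0.           1.        ]] [-0.02696006  0.          0.          0.          0.        ] [[ 1.56256514e-02 -9.99877299e-01  1.10733080e-03  2.09610450e-02]
 [-9.96382620e-01 -1.56635385e-02 -8.35244186e-02  5.26206075e-01]
 [ 8.35315148e-02  2.01798279e-04 -9.96505116e-01  1.30628071e+00]
 [ 0.00000000e+00  0.00000000e+00  0.00000000e+00  1.00000000e+00]]
```

View pics/scene0.png

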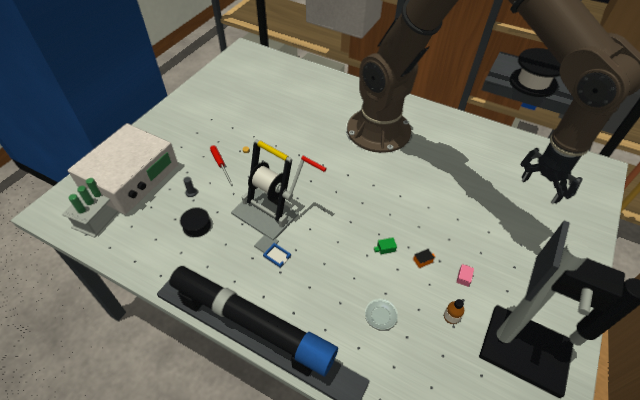

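View pics/top0.png

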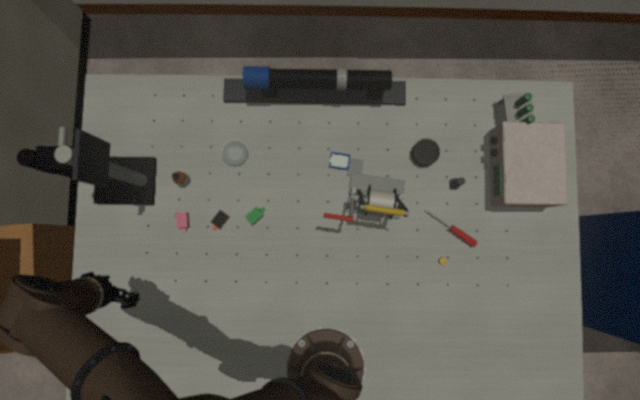

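The orange, black-topped shoe is at scene (424,258) and top (220,219). The look-alikes are the green block at (385,245) and the pink one at (466,274). The tray is the blue U at (277,255), the yellow bar is at (274,151) and the red foot at (313,164). Next I'll take close crops.

```bash
cat > h.py <<'E'
import cv2,numpy as np
from scipy.spatial.transform import Rotation as R
def load(n): return dict(np.load(f"pics/{n}.npz"))
def crop(d,x0,y0,x1,y1,k,out):
    im=d["img"][y0:y1,x0:x1,::-1]
    im=cv2.resize(im,None,fx=k,fy=k,interpolation=cv2.INTER_CUBIC)
    im=np.clip(im.astype(float)*1.4,0,255).astype(np.uint8)
    for x in range((x0+9)//10*10,x1,10):
        cv2.line(im,((x-x0)*k,0),((x-x0)*k,6),(0,255,255),1)
        if x%20==0: cv2.putText(im,str(x),((x-x0)*k-8,18),0,.4,(0,0,255),1)
    for y in range((y0+9)//10*10,y1,10):
        cv2.line(im,(0,(y-y0)*k),(6,(y-y0)*k),(0,255,255),1)
        if y%20==0: cv2.putText(im,str(y),(8,(y-y0)*k+4),0,.4,(0,0,255),1)
    cv2.imwrite(out,im)
def ray(d,u,v):
    n=cv2.undistortPoints(np.array([[[u,v]]],float),d["intrinsics"],d["dist"])[0,0]
    E=d["extrinsics"];Rm=E[:3,:3]
    o=-Rm.T@E[:3,3];r=Rm.T@np.array([n[0],n[1],1.]);return o,r
def onz(d,u,v,z):
    o,r=ray(d,u,v);return o+r*(z-o[2])/r[2]
def dep(d,u,v):
    o,r=ray(d,u,v);return o+r*d["depth"][int(round(v)),int(round(u))]
def proj(d,P):
    P=np.atleast_2d(np.array(P,float));E=d["extrinsics"]
    return cv2.projectPoints(P,cv2.Rodrigues(E[:3,:3])[0],E[:3,3],d["intrinsics"],d["dist"])[0][:,0]
E
python3 - <<'E'
from h import *
s=load("scene0");t=load("top0")
crop(s,370,230,490,310,6,"pics/s_shoe.png")
crop(s,220,130,340,275,5,"pics/s_stand.png")
crop(t,170,195,270,240,8,"pics/t_shoe.png")
crop(t,310,140,420,240,6,"pics/t_stand.png")
E
```

```text
(no output)
```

View pics/s_shoe.png

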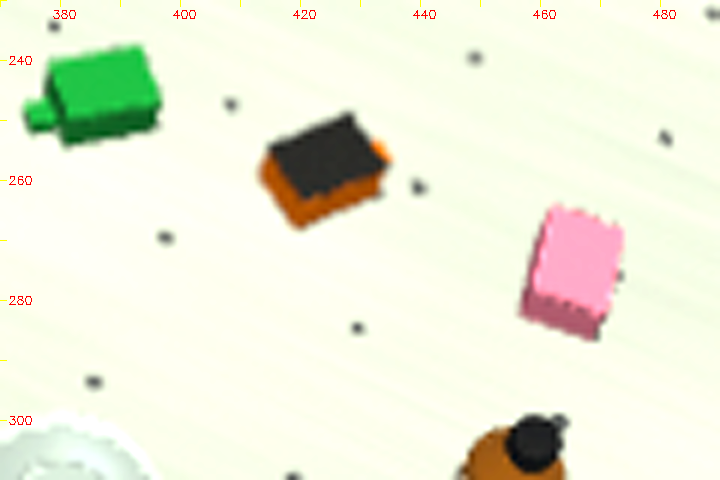

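View pics/s_stand.png

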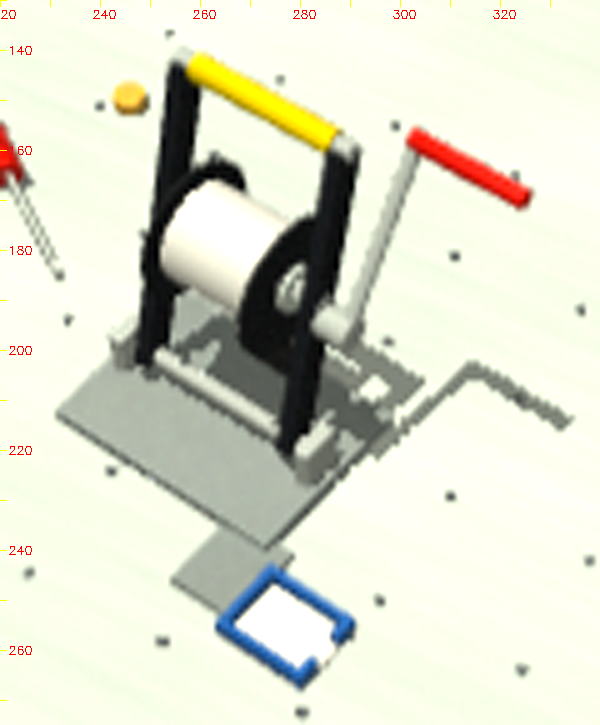

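View pics/t_shoe.png

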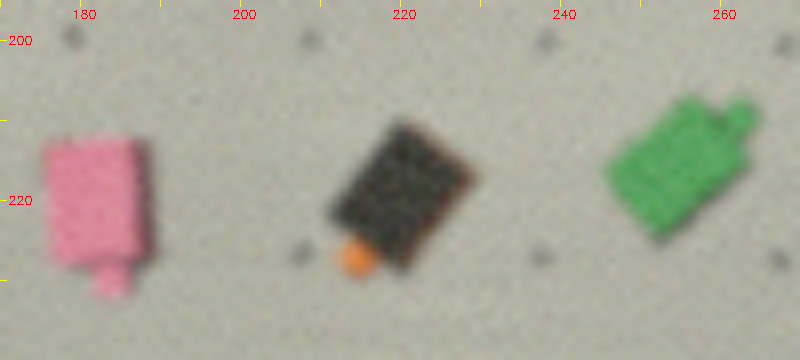

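View pics/t_stand.png

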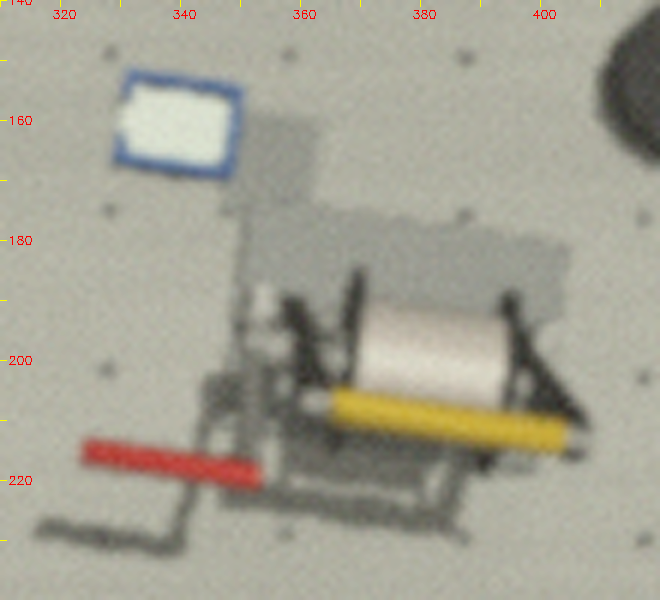

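```bash
cat > fit.py <<'E'
from h import *
from scipy.optimize import minimize
def box(x0,x1,y0,y1,z0,z1): return np.array([[x,y,z] for x in(x0,x1) for y in(y0,y1) for z in(z0,z1)],float)/1000
def pose(p,z=0):
    x,y,a=p[:3];return lambda P: P@R.from_euler('z',a).as_matrix().T+[x,y,z]
def render(d,boxes,roi,K=8):
    x0,y0,x1,y1=roi;im=np.zeros(((y1-y0)*K,(x1-x0)*K),np.uint8)
    for b in boxes:
        q=(proj(d,b)+.5-[x0,y0])*K-.5
        h=cv2.convexHull(q.astype(np.float32))
        cv2.fillConvexPoly(im,np.round(h*16).astype(np.int32),255,shift=4)
    return cv2.resize(im,(x1-x0,y1-y0),interpolation=cv2.INTER_AREA)/255.
TRAY=[box(-26.5,-20.5,-33.5,33.5,0,14),box(20.5,26.5,-33.5,33.5,0,14),box(-26.5,26.5,-33.5,-27.5,0,14),
      box(-26.5,-9.5,27.5,33.5,0,14),box(9.5,26.5,27.5,33.5,0,14)]
SHOE=[box(-25,25,-18,18,0,30),box(25,39,-7,7,0,12)]
def blue(im):
    im=im.astype(float);return np.clip((im[...,2]-im[...,0])/(im[...,2].max()*.6),0,1) 
def fit(views,model,masks,rois,p0,z=0):
    def cost(p):
        T=pose(p,z);B=[T(b) for b in model];c=0
        for d,m,r in zip(views,masks,rois):
            rr=cv2.GaussianBlur(render(d,B,r),(0,0),.6);mm=cv2.GaussianBlur(m[r[1]:r[3],r[0]:r[2]],(0,0),.4)
            g=(rr*mm).sum()/(rr*rr).sum();c+=((rr*g-mm)**2).sum()/((mm**2).sum())
        return c
    best=None
    for s in(.008,.003):
        p=p0 if best is None else best.x
        sim=np.vstack([p]+[np.array(p)+np.eye(3)[i]*[s,s,s*20][i] for i in range(3)])
        best=minimize(cost,p,method="Nelder-Mead",options=dict(initial_simplex=sim,xatol=1e-5,fatol=1e-6))
    return best
E
python3 - <<'E'
from fit import *
s=load("scene0");t=load("top0")
print("tray c",[dep(t,340,161),onz(t,340,161,.004),onz(s,277,256,.004)])
print("shoe",onz(t,220.2,219,.03),onz(s,424.8,256,.03))
print('gap corner',onz(t,329,158,.014))
p0=[*onz(t,340,161,.014)[:2],-.13]
bm={}
for n,d in(("s",s),("t",t)):
    im=d["img"].astype(float);b=im[...,2]-im[...,0];
    r=(255,235,300,275) if n=="s" else (322,145,358,176)
    sub=b[r[1]:r[3],r[0]:r[2]];bg=np.median(sub);bm[n]=(np.clip((b-bg)/(np.percentile(sub,99)-bg),0,1.1),r)
    print(n,bg,np.percentile(sub,99))
for k in("st","s","t"):
    v=[{"s":s,"t":t}[c] for c in k]
    f=fit(v,TRAY,[bm[c][0] for c in k],[bm[c][1] for c in k],p0);print("tray",k,f.x,f.fun)
om={}
for n,d in(("s",s),("t",t)):
    im=d["img"].astype(float)
    r=(405,240,445,275) if n=="s" else (202,201,236,238)
    L=im[...,2];sub=L[r[1]:r[3],r[0]:r[2]];bg=np.median(sub)
    om[n]=(np.clip((bg-L)/(bg-np.percentile(sub,3)),0,1.1),r)
p0=[*onz(t,220.2,219,.03)[:2],2.57]
for k in("st","s","t"):
    v=[{"s":s,"t":t}[c] for c in k]
    f=fit(v,SHOE,[om[c][0] for c in k],[om[c][1] for c in k],p0);print("shoe",k,f.x,f.fun)
# overlay
E
```

```text
tray c [array([ 0.67640672, -0.0398471 ,  0.00251964]), array([ 0.67611844, -0.03977129,  0.004     ]), array([ 0.6789706 , -0.03463126,  0.004     ])]
shoe [0.47307368 0.35084142 0.03      ] [0.47582826 0.35810174 0.03      ]
gap corner [ 0.68375474 -0.00232691  0.014     ]
s -11.0 100.0
t -8.0 35.84999999999991
tray st [ 0.67726755 -0.03803239 -0.13221775] 0.1919279300893318
tray s [ 0.67583302 -0.0378919  -0.13892632] 0.10381814533440155
tray t [ 0.67805933 -0.03759097 -0.12778357] 0.03952053653562218
shoe st [0.47414628 0.35573514 2.51846746] 0.05370625797645627
shoe s [0.47459067 0.35625266 2.53893765] 0.02976641905787162
shoe t [0.47364599 0.35547429 2.51601765] 0.02117410714175986
```

```bash
python3 - <<'E'
from fit import *
s=load("scene0");t=load("top0")
tr=np.array([.677,-.038,.004]);a=-.132;Rz=R.from_euler('z',a).as_matrix()
H=tr-Rz@[.1,.135,-.026];print("hinge",H)
th=-.30;up=np.array([np.sin(th),0,np.cos(th)])
bar=H+Rz@(.22*up);piv=H+Rz@(.1*up);ab=-.6
W=lambda P:H+Rz@np.array(P)
print("bar",bar, "ends s,t",[proj(d,[bar+Rz@[0,.0525,0],bar-Rz@[0,.0525,0]]).round(1).tolist() for d in(s,t)])
fx=-.1*np.sin(.3)-.128*np.sin(.6);fz=.1*np.cos(.3)+.128*np.cos(.6)
for y in(.08,.135,.164):
  print("foot y",y,W([fx,y,fz]),[proj(d,W([fx,y,fz])).round(1).tolist() for d in(s,t)])
for d,L in((s,[(303,157),(326,170)]),(t,[(323.5,215),(353.5,219)])):
  for q in L:
    P=onz(d,*q,H[2]+fz);print(q,"->stand",Rz.T@(P-H), dep(d,*q))
for d,L in((s,[(258,142.5),(287,159)]),(t,[(365,207),(404.5,213)])):
  for q in L:
    P=onz(d,*q,bar[2]);print(q,"->stand",Rz.T@(P-H))
E
```

```text
hinge [ 0.56010164 -0.15866389  0.03      ]
bar [ 0.49565278 -0.15010688  0.24017403] ends s,t [[[286.3, 157.8], [258.8, 142.6]], [[365.1, 207.2], [402.8, 212.8]]]
foot y 0.08 [ 0.46969057 -0.06595777  0.23117661] [[[301.6, 156.9]], [[353.0, 219.1]]]
foot y 0.135 [ 0.4769295  -0.01143623  0.23117661] [[[316.7, 165.1]], [[333.3, 216.2]]]
foot y 0.164 [0.48074639 0.01731149 0.23117661] [[[324.8, 169.5]], [[323.0, 214.6]]]
(303, 157) ->stand [-0.10381339  0.08359113  0.20117661] [ 0.47417458 -0.05856323  0.2382257 ]
(326, 170) ->stand [-0.10232837  0.16769563  0.20117661] [ 0.28967419 -0.07424155  0.00232171]
(323.5, 215) ->stand [-0.10257641  0.162414    0.20117661] [0.47933087 0.01593145 0.2391257 ]
(353.5, 219) ->stand [-0.10133119  0.07872286  0.20117661] [ 0.48138121 -0.08712251  0.0014692 ]
(258, 142.5) ->stand [-0.06368414 -0.05465693  0.21017403]
(287, 159) ->stand [-0.06255316  0.05725546  0.21017403]
(365, 207) ->stand [-0.06452241  0.05275452  0.21017403]
(404.5, 213) ->stand [-0.06491567 -0.05708622  0.21017403]
```

```bash
cat > mv.py <<'E'
from rig import *
from h import *
def plan(pos,za,ztilt=0):
    """target TCP pos, tool-z heading za; prints world delta in tool axes and rotvec in tool"""
    s=get_state();Rt=R.from_rotvec(s["eef_rot"]).as_matrix()
    z=np.array([np.cos(za),np.sin(za),0]);x=np.array([0,0,-1.]);y=np.cross(z,x)
    Rg=np.column_stack([x,y,z])
    rv=R.from_matrix(Rt.T@Rg).as_rotvec()
    d=np.array(pos)-s["ee_pos"]
    print("clock",s["clock"].round(2) if hasattr(s["clock"],'round') else s["clock"],"pos",s["ee_pos"].round(4),"zhead",np.arctan2(Rt[1,2],Rt[0,2]).round(3),"xaxis",Rt[:,0].round(3))
    print("force",s["force"].round(2),"w",round(s["width"],4),"q",s["joint_pos"].round(2))
    print("dworld",d.round(4),"d in goal tool axes cm",(Rg.T@d*100).round(2),"in cur axes cm",(Rt.T@d*100).round(2),"turn",rv.round(4))
E
python3 - <<'E'
from mv import *
plan([.474,.3555,.12],.954)
E
```

```text
clock 0.1 pos [0.2772 0.5597 0.2526] zhead 1.111 xaxis [-0.001 -0.001 -1.   ]
force [ 0.42 -0.16 -0.13] w 0.0856 q [-1.21  0.44  0.02  1.57 -0.01  1.13 -0.08]
dworld [ 0.1968 -0.2042 -0.1326] d in goal tool axes cm [ 13.26 -27.86  -5.27] in cur axes cm [ 13.28 -26.69  -9.54] turn [ 0.1569 -0.0014  0.0002]
```

Request:
drive_tool --increments '[[[0,0,0],[0.08,0,0]],[[0,0,0],[0.077,0,0]],[[2,-4.5,-0.9],[0,0,0]],[[2,-4.7,-0.9],[0,0,0]],[[2,-4.7,-0.9],[0,0,0]],[[2,-4.7,-0.9],[0,0,0]],[[2,-4.7,-0.9],[0,0,0]],[[2,-4.5,-0.8],[0,0,0]]]' --jaw 1

```text
clock: 0.9
ee_pos: [0.4696, 0.3595, 0.1354]
eef_rot: [-0.744, 1.44, 0.744]
force: [0.7, 0.1, 0.1]
width: 0.0853
```

Request:
drive_tool --increments '[[[0,0,0],[0,0,0]],[[0,0,0],[0,0,0]]]'

```text
clock: 1.1
ee_pos: [0.4693, 0.3593, 0.1353]
eef_rot: [-0.742, 1.442, 0.741]
force: [-1.0, 1.6, 0.3]
width: 0.0853
```

```bash
python3 - <<'E'
from mv import *
plan([.474,.3555,.036],.954)
E
```

```text
clock 1.1 pos [0.4693 0.3593 0.1353] zhead 0.951 xaxis [-0.001 -0.002 -1.   ]
force [-1.05  1.64  0.26] w 0.0853 q [-0.81  0.5   0.09  1.8  -0.06  0.85  0.26]
dworld [ 0.0047 -0.0038 -0.0993] d in goal tool axes cm [ 9.93 -0.61 -0.04] in cur axes cm [ 9.93 -0.61 -0.02] turn [-0.0034 -0.002  -0.0001]
```

Request:
drive_tool --increments '[[[3,-0.6,0],[0,0,0]],[[3,0,0],[0,0,0]],[[2.5,0,0],[0,0,0]],[[1.6,0,0],[0,0,0]],[[0,0,0],[0,0,0]]]'

```text
clock: 1.6
ee_pos: [0.4712, 0.3584, 0.0334]
eef_rot: [-0.746, 1.443, 0.746]
force: [-0.9, -0.7, 0.3]
width: 0.0854
```

```bash
python3 - <<'E'
from mv import *
plan([.474,.3555,.034],.954)
d=snapshot("scene");crop(d,370,180,490,300,6,"pics/s1.png")
E
```

```text
clock 1.6 pos [0.4712 0.3584 0.0334] zhead 0.956 xaxis [-0.003 -0.002 -1.   ]
force [-0.93 -0.71  0.34] w 0.0854 q [-0.79  0.64  0.07  1.86 -0.08  0.65  0.28]
dworld [ 0.0028 -0.0029  0.0006] d in goal tool axes cm [-0.06 -0.4  -0.07] in cur axes cm [-0.06 -0.4  -0.08] turn [ 0.0025 -0.0032 -0.0018]
```

View pics/s1.png

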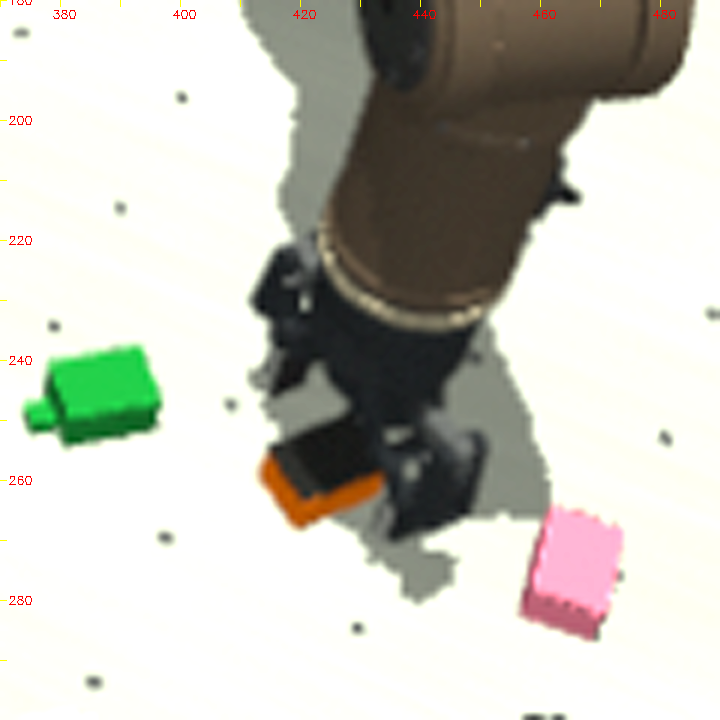

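```bash
python3 - <<'E'
from mv import *
s=get_state();d=load("scene0");Rt=R.from_rotvec(s["eef_rot"]).as_matrix();p=s["ee_pos"]
for f in(-1,1):
  for y in(-.011,.011): print(f,y,proj(d,[p+Rt@[.02,y,f*.0427],p+Rt@[.02,y,f*.057]]).round(0).tolist())
E
```

```text
-1 -0.011 [[413.0, 248.0], [411.0, 245.0]]
-1 0.011 [[419.0, 246.0], [417.0, 242.0]]
1 -0.011 [[430.0, 271.0], [433.0, 274.0]]
1 0.011 [[436.0, 268.0], [439.0, 272.0]]
```

Request:
drive_tool --increments '[[[0,-0.4,0],[0,0,0]],[[0,0,0],[0,0,0]]]'

```text
clock: 1.85
ee_pos: [0.4779, 0.3558, 0.0366]
eef_rot: [-0.743, 1.437, 0.744]
force: [0.6, -0.3, 0.9]
width: 0.0854
```

Request:
drive_tool --increments '[[[0,0,0],[0,0,0]],[[0,0,0],[0,0,0]],[[0,0,0],[0,0,0]],[[0,0,0],[0,0,0]],[[0,0,0],[0,0,0]],[[0,0,0],[0,0,0]]]' --jaw 0 --force 30

```text
clock: 2.45
ee_pos: [0.477, 0.3554, 0.0356]
eef_rot: [-0.744, 1.439, 0.744]
force: [-0.8, -1.3, 5.3]
width: 0.0354
```

```bash
python3 - <<'E'
from mv import *
plan([.474,.3555,.034],.954)
d=snapshot("scene");crop(d,370,180,490,300,6,"pics/s2.png");np.savez("pics/scene2.npz",**d)
E
```

```text
clock 2.45 pos [0.477  0.3554 0.0356] zhead 0.954 xaxis [ 0.  0. -1.]
force [-0.79 -1.31  5.32] w 0.0354 q [-0.78  0.64  0.08  1.85 -0.07  0.65  0.29]
dworld [-0.003   0.0001 -0.0016] d in goal tool axes cm [ 0.16  0.25 -0.17] in cur axes cm [ 0.16  0.25 -0.17] turn [-0.0001  0.0005  0.0001]
```

View pics/s2.png

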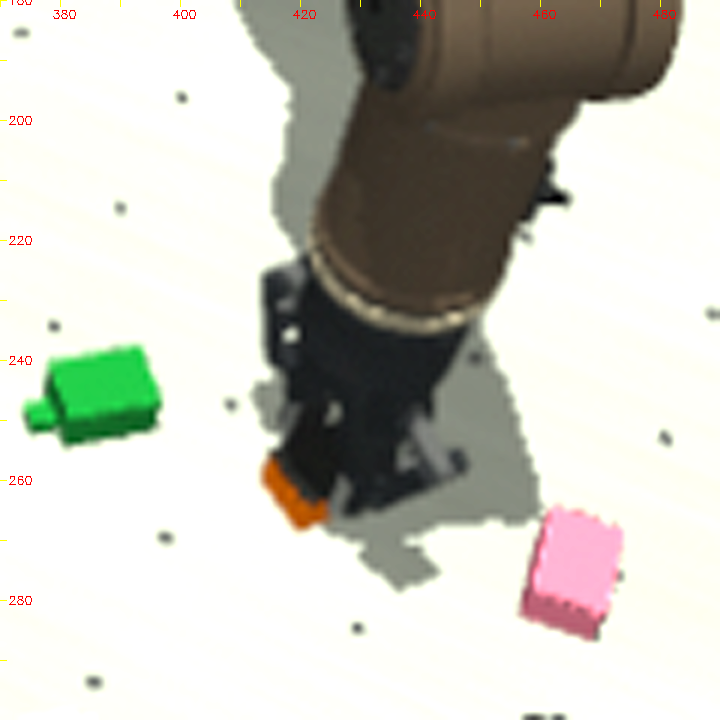

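Request:
drive_tool --increments '[[[-1.5,0,0],[0,0,0]],[[-2,0,0],[0.14,0,0]],[[-2,0,0],[0.14,0,0]],[[-2,0,0],[0.14,0,0]],[[-2,0,0],[0.14,0,0]],[[-2,0,0],[0.14,0,0]],[[-1,0,0],[0.14,0,0]],[[0,0,0],[0.14,0,0]]]'

```text
clock: 3.3
ee_pos: [0.4774, 0.3559, 0.1628]
eef_rot: [0.027, 1.569, -0.023]
force: [0.3, 0.3, -1.3]
width: 0.035
```

Request:
drive_tool --increments '[[[0,0,0],[0.106,0,0]],[[0,0,0],[0,0,0]]]'

```text
clock: 3.5
ee_pos: [0.4765, 0.3555, 0.1609]
eef_rot: [0.105, 1.568, -0.104]
force: [-0.6, -0.7, -1.5]
width: 0.0353
```

```bash
python3 - <<'E'
from mv import *
plan([.6767,-.0405,.15],-.132)
E
```

```text
clock 3.5 pos [0.4765 0.3555 0.1609] zhead -0.133 xaxis [-0.  0. -1.]
force [-0.62 -0.67 -1.54] w 0.0353 q [-1.02  0.49  0.42  1.78 -0.24  0.91 -0.63]
dworld [ 0.2002 -0.396  -0.0109] d in goal tool axes cm [  1.09 -36.62  25.06] in cur axes cm [  1.08 -36.58  25.1 ] turn [-0.0013 -0.     -0.0003]
```

Request:
drive_tool --increments '[[[0,-1,3],[0,0,0]],[[0,-1.5,3.5],[0,0,0]],[[0,-2,3.5],[0,0,0]],[[0,-3,3],[0,0,0]],[[0,-3,3],[0,0,0]],[[0,-3,3],[0,0,0]],[[0,-3,2.5],[0,0,0]],[[0,-3,2],[0,0,0]]]'

```text
clock: 4.3
ee_pos: [0.6851, 0.1291, 0.1604]
eef_rot: [0.101, 1.568, -0.101]
force: [1.1, 0.1, -1.8]
width: 0.0353
```

Request:
drive_tool --increments '[[[0,-3.5,0.5],[0,0,0]],[[0,-3.5,0.5],[0,0,0]],[[0,-3.5,0],[0,0,0]],[[0,-3,0],[0,0,0]],[[0,0,0],[0,0,0]],[[0,0,0],[0,0,0]]]'

```text
clock: 4.9
ee_pos: [0.6761, -0.005, 0.1606]
eef_rot: [0.104, 1.568, -0.103]
force: [-0.6, 0.5, -1.3]
width: 0.0353
```

```bash
python3 - <<'E'
from mv import *
plan([.6767,-.0405,.15],-.132)
d=snapshot("scene");cv2.imwrite("pics/s3.png",d["img"][:,:,::-1])
E
```

```text
clock 4.9 pos [ 0.6761 -0.005   0.1606] zhead -0.131 xaxis [-0.  0. -1.]
force [-0.62  0.47 -1.33] w 0.0353 q [-0.33  0.62  0.42  1.57 -0.28  1.02  0.03]
dworld [ 0.0006 -0.0355 -0.0106] d in goal tool axes cm [ 1.06 -3.51  0.53] in cur axes cm [ 1.05 -3.51  0.53] turn [ 0.0005 -0.0002 -0.0004]
```

View pics/s3.png

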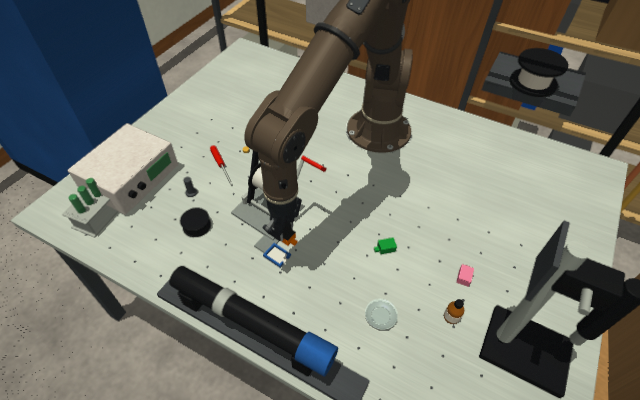

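Request:
drive_tool --increments '[[[0,-2,0.5],[0,0,0]],[[0,-1.5,0],[0,0,0]],[[2.5,0,0],[0,0,0]],[[2.5,0,0],[0,0,0]],[[2.5,0,0],[0,0,0]],[[1.5,0,0],[0,0,0]],[[0,0,0],[0,0,0]],[[0,0,0],[0,0,0]]]'

```text
clock: 5.75
ee_pos: [0.677, -0.0394, 0.0708]
eef_rot: [0.103, 1.568, -0.103]
force: [0.7, -0.9, -1.0]
width: 0.0357
```

```bash
python3 - <<'E'
from mv import *
plan([.6767,-.0405,.0396],-.132)
d=snapshot("scene");crop(d,230,190,330,280,8,"pics/s4.png");np.savez("pics/scene4.npz",**d)
d=snapshot("top");crop(d,300,130,380,190,8,"pics/t4.png");np.savez("pics/top4.npz",**d)
E
```

```text
clock 5.75 pos [ 0.677  -0.0394  0.0708] zhead -0.132 xaxis [ 0. -0. -1.]
force [ 0.68 -0.89 -1.03] w 0.0357 q [-0.25  0.72  0.37  1.63 -0.33  0.85  0.12]
dworld [-0.0003 -0.0011 -0.0312] d in goal tool axes cm [ 3.12 -0.11 -0.01] in cur axes cm [ 3.12 -0.11 -0.01] turn [0.0004 0.0004 0.    ]
```

View pics/s4.png

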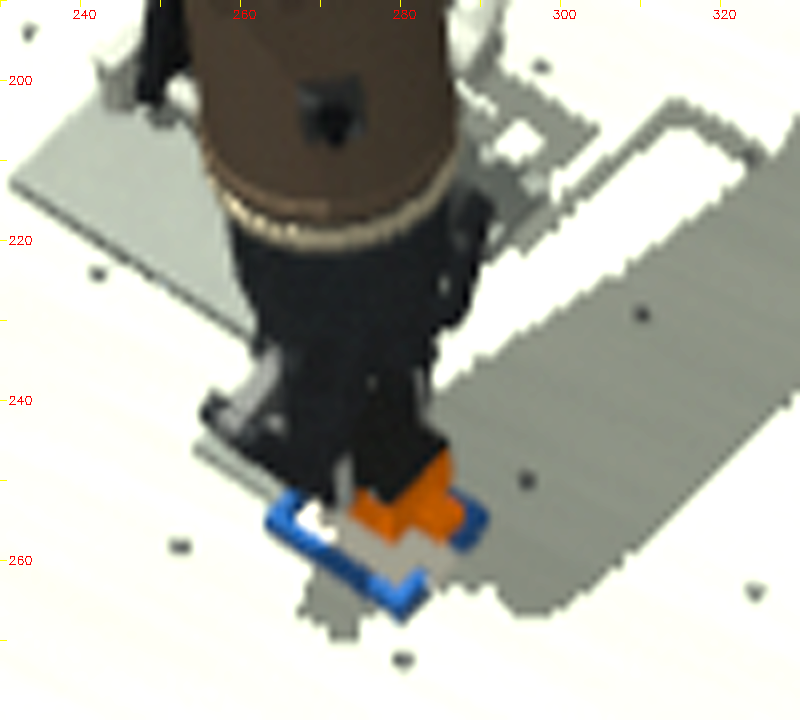

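View pics/t4.png

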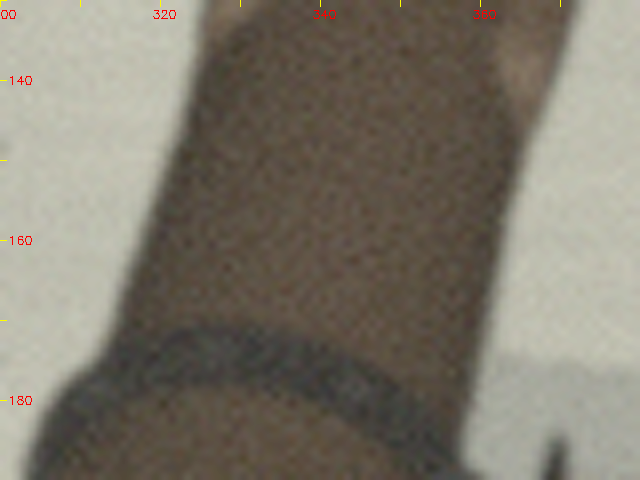

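```bash
cat > ov.py <<'E'
from fit import *
def overlay(d,items,x0,y0,x1,y1,k,out):
    im=cv2.resize(d["img"][y0:y1,x0:x1,::-1],None,fx=k,fy=k,interpolation=cv2.INTER_CUBIC)
    for boxes,col in items:
        for b in boxes:
            q=(proj(d,b)+.5-[x0,y0])*k-.5
            for i in range(8):
                for j in range(i+1,8):
                    if bin(i^j).count("1")==1: cv2.line(im,tuple(np.round(q[i]).astype(int)),tuple(np.round(q[j]).astype(int)),col,1)
    cv2.imwrite(out,im)
E
python3 - <<'E'
from ov import *
d=load("scene4");p=np.array([.677,-.0394,.0708])
yd=np.array([-np.sin(-.132),np.cos(-.132),0]);c=p+.0025*yd;c[2]=p[2]-.0356
T=pose([c[0],c[1],np.pi/2-.132],c[2]);T2=pose([.677,-.038,-.132])
overlay(d,[([T(b) for b in SHOE],(255,255,0)),([T2(b) for b in TRAY],(0,255,0))],255,230,305,275,14,"pics/s4o.png")
# fit tab/shoe along y with orange mask? orange pixels
im=d["img"].astype(int);m=(im[...,0]-im[...,2]>80)&(im[...,0]>120);m[:235]=0;ys,xs=np.nonzero(m[230:275,255:305]);print(xs.min()+255,xs.max()+255,ys.min()+230,ys.max()+230)
E
```

```text
274 287 250 257
```

View pics/s4o.png

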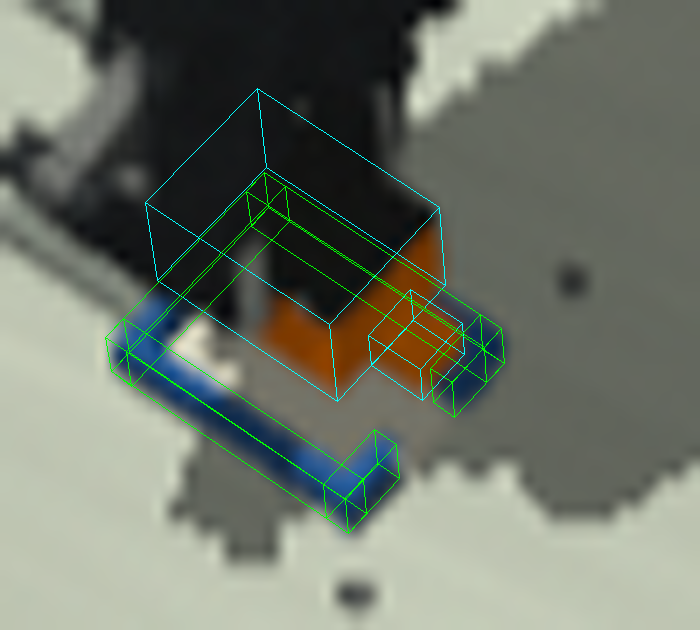

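Request:
drive_tool --increments '[[[0.7,-0.1,0],[0,0,0]],[[0.7,0,0],[0,0,0]],[[0.5,0,0],[0,0,0]],[[0.4,0,0],[0,0,0]],[[0,0,0],[0,0,0]]]'

```text
clock: 6.35
ee_pos: [0.6759, -0.0404, 0.0463]
eef_rot: [0.104, 1.57, -0.104]
force: [-0.8, 0.5, -1.0]
width: 0.0352
```

```bash
python3 - <<'E'
from mv import *
from ov import *
plan([.6767,-.0405,.0396],-.132)
d=snapshot("scene")
p=get_state()["ee_pos"]
yd=np.array([-np.sin(-.132),np.cos(-.132),0]);c=p+.0025*yd;c[2]=p[2]-.0356
T=pose([c[0],c[1],np.pi/2-.132],c[2]);T2=pose([.6765,-.038,-.132])
overlay(d,[([T2(b) for b in TRAY],(0,255,0))],255,230,305,275,14,"pics/s5o.png")
E
```

```text
clock 6.35 pos [ 0.6759 -0.0404  0.0463] zhead -0.132 xaxis [-0.001  0.    -1.   ]
force [-0.82  0.47 -1.03] w 0.0352 q [-0.24  0.75  0.36  1.64 -0.34  0.81  0.13]
dworld [ 0.0008 -0.0001 -0.0067] d in goal tool axes cm [0.67 0.   0.08] in cur axes cm [0.67 0.   0.08] turn [-0.0001 -0.0014  0.0001]
```

View pics/s5o.png

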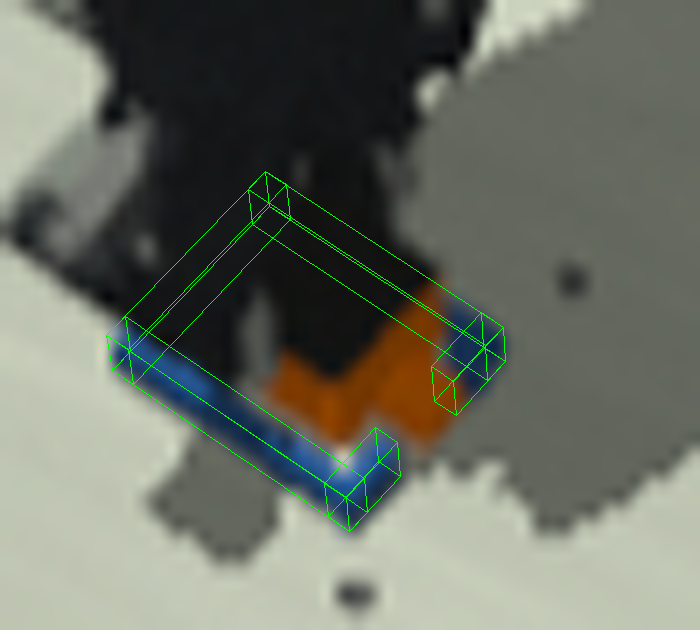

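Request:
drive_tool --increments '[[[0.3,0,0.05],[0,0,0]],[[0.3,0,0],[0,0,0]],[[0.05,0,0],[0,0,0]],[[0,0,0],[0,0,0]],[[0,0,0],[0,0,0]]]'

```text
clock: 6.9
ee_pos: [0.677, -0.0405, 0.0408]
eef_rot: [0.104, 1.568, -0.104]
force: [-0.3, 0.4, -1.6]
width: 0.0351
```

```bash
python3 - <<'E'
from mv import *
from ov import *
plan([.6767,-.0405,.0396],-.132)
E
```

```text
clock 6.9 pos [ 0.677  -0.0405  0.0408] zhead -0.132 xaxis [ 0.  0. -1.]
force [-0.29  0.43 -1.61] w 0.0351 q [-0.24  0.76  0.36  1.64 -0.34  0.8   0.13]
dworld [-0.0003  0.     -0.0012] d in goal tool axes cm [ 0.12  0.   -0.03] in cur axes cm [ 0.12  0.   -0.03] turn [-0.0001  0.0002 -0.    ]
```

Lower until contact, then release with a modest opening and rise.

Request:
drive_tool --increments '[[[0.15,0,0],[0,0,0]],[[0,0,0],[0,0,0]],[[0,0,0],[0,0,0]]]'

```text
clock: 7.2
ee_pos: [0.6772, -0.0406, 0.0396]
eef_rot: [0.104, 1.568, -0.104]
force: [-1.9, -0.9, 3.5]
width: 0.0352
```

Request:
drive_tool --increments '[[[0,0,0],[0,0,0]],[[0,0,0],[0,0,0]],[[0,0,0],[0,0,0]],[[0,0,0],[0,0,0]]]' --jaw 0.7

```text
clock: 7.6
ee_pos: [0.6769, -0.0405, 0.0391]
eef_rot: [0.104, 1.568, -0.104]
force: [0.4, 0.2, -0.3]
width: 0.0599
```

Request:
drive_tool --increments '[[[-2,0,0],[0,0,0]],[[-3,0,0],[0,0,0]],[[-3.5,0,0],[0,0,0]],[[-3.5,0,0],[0,0,0]],[[-3,0,0],[0,0,0]],[[0,0,0],[0,0,0]]]'

```text
clock: 8.2
ee_pos: [0.6794, -0.0411, 0.1942]
eef_rot: [0.104, 1.561, -0.103]
force: [0.9, -0.2, 0.5]
width: 0.0601
```

```bash
python3 - <<'E'
from mv import *
from ov import *
plan([.6767,-.0405,.0396],-.132)
d=snapshot("scene");np.savez("pics/scene6.npz",**d)
T2=pose([.6765,-.038,-.132]);T=pose([.6765,-.038,np.pi/2-.132],.004)
overlay(d,[],255,230,305,275,14,"pics/s6.png")
E
```

```text
clock 8.2 pos [ 0.6794 -0.0411  0.1942] zhead -0.132 xaxis [ 0.008 -0.    -1.   ]
force [ 0.9  -0.2   0.47] w 0.0601 q [-0.29  0.59  0.43  1.53 -0.27  1.07  0.07]
dworld [-0.0027  0.0006 -0.1546] d in goal tool axes cm [15.46  0.02 -0.27] in cur axes cm [ 1.546e+01  1.000e-02 -3.900e-01] turn [-0.0003  0.0077 -0.001 ]
```

View pics/s6.png

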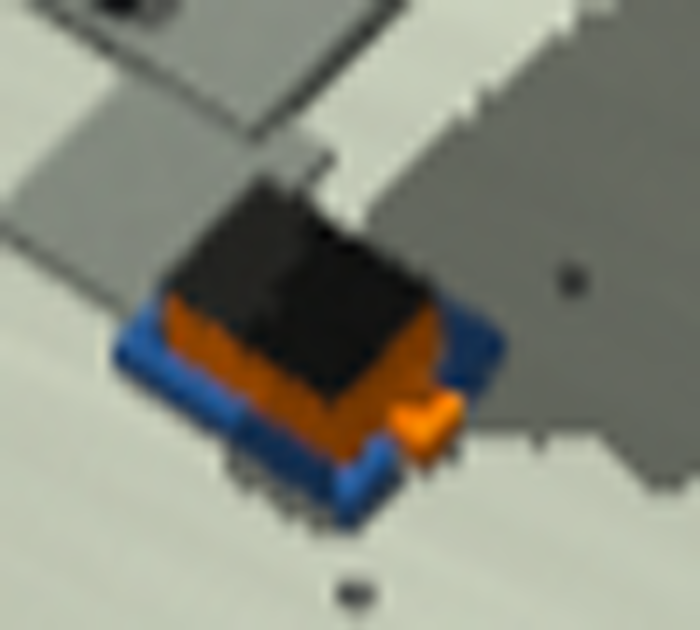

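Request:
drive_tool --increments '[[[-3,0,-1],[0,-0.008,0]],[[-4,0,-2],[0,0,0]],[[-4,0,-2],[0,0,0]],[[-3.5,0,-3],[0,0,0]],[[-2,0,-4],[0,0,0]],[[0,0,-4],[0,0,0]],[[0,0,-4],[0,0,0]],[[0,0,0],[0,0,0]]]' --jaw 0

```text
clock: 9.05
ee_pos: [0.4729, -0.0136, 0.3517]
eef_rot: [0.104, 1.564, -0.102]
force: [-0.4, -0.3, -0.3]
width: -0.0
```

```bash
cat > st.py <<'E'
from mv import *
Rz=R.from_euler('z',-.132).as_matrix();H=np.array([.5601,-.1587,.03])
def W(x,y,z): return H+Rz@np.array([x,y,0])+[0,0,z-.03]
def where():
    s=get_state();p=s["ee_pos"];q=Rz.T@(p-H);print("stand xy",q[:2].round(4),"z",p[2].round(4))
E
python3 - <<'E'
from st import *
where();plan(W(-.16,.138,.36),-.132)
E
```

```text
stand xy [-0.1055  0.1323] z 0.3517
clock 9.05 pos [ 0.4729 -0.0136  0.3517] zhead -0.131 xaxis [ 0.004  0.001 -1.   ]
force [-0.4  -0.29 -0.3 ] w -0.0 q [-0.5   0.1   0.47  1.8  -0.05  1.25 -0.15]
dworld [-0.0533  0.0128  0.0083] d in goal tool axes cm [-0.83  0.57 -5.45] in cur axes cm [-0.85  0.57 -5.44] turn [ 0.0011  0.0043 -0.0013]
```

Request:
drive_tool --increments '[[[0,0.3,-2.5],[0,0.004,0]],[[0,0.3,-2.5],[0,0,0]],[[0,0,-0.5],[0,0,0]],[[2.5,0,0],[0,0,0]],[[2.5,0,0],[0,0,0]],[[2.5,0,0],[0,0,0]],[[2.5,0,0],[0,0,0]],[[0,0,0],[0,0,0]]]'

```text
clock: 9.85
ee_pos: [0.4228, -0.0013, 0.2495]
eef_rot: [0.102, 1.57, -0.106]
force: [-0.2, -0.1, 0.6]
width: -0.0002
```

```bash
python3 - <<'E'
from st import *
where();plan(W(-.13,.138,.243),-.132)
d=snapshot("scene");crop(d,220,80,380,230,5,"pics/s7.png")
E
```

```text
stand xy [-0.1569  0.138 ] z 0.2495
clock 9.85 pos [ 0.4228 -0.0013  0.2495] zhead -0.132 xaxis [-0.002 -0.002 -1.   ]
force [-0.16 -0.08  0.62] w -0.0002 q [-0.52  0.1   0.44  2.06 -0.05  0.99 -0.19]
dworld [ 0.0266 -0.0035 -0.0065] d in goal tool axes cm [0.65 0.   2.69] in cur axes cm [0.64 0.   2.69] turn [-0.0003 -0.0014  0.0026]
```

View pics/s7.png

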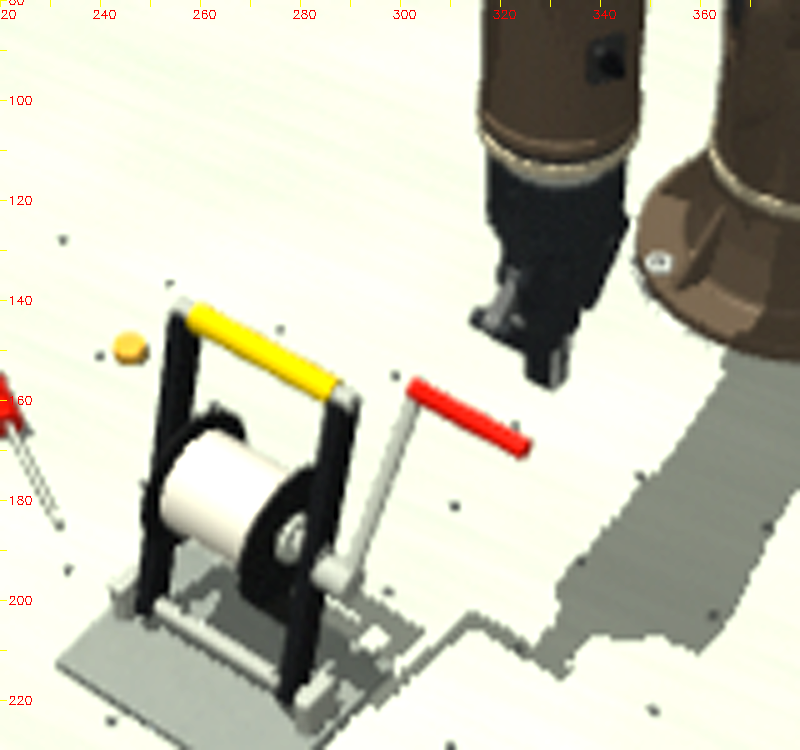

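Request:
drive_tool --increments '[[[0.6,0,1.0],[0,0,0]],[[0,0,1.0],[0,0,0]],[[0,0,0.8],[0,0,0]],[[-0.3,0,0.8],[0,0,0]],[[-0.3,0,0.8],[0,0,0]],[[-0.3,0,0.8],[0,0,0]]]'

```text
clock: 10.5
ee_pos: [0.4763, -0.0077, 0.2565]
eef_rot: [0.104, 1.565, -0.103]
force: [-5.0, 0.3, 8.9]
width: 0.0002
```

```bash
python3 - <<'E'
from st import *
where();plan(W(-.02,.138,.265),-.132)
d=snapshot("scene");crop(d,220,80,380,230,5,"pics/s8.png")
E
```

```text
stand xy [-0.103   0.1386] z 0.2565
clock 10.5 pos [ 0.4763 -0.0077  0.2565] zhead -0.132 xaxis [ 0.004  0.    -1.   ]
force [-4.96  0.26  8.87] w 0.0002 q [-0.48  0.19  0.46  1.95 -0.1   1.02 -0.11]
dworld [ 0.0822 -0.0116  0.0085] d in goal tool axes cm [-0.85 -0.06  8.3 ] in cur axes cm [-0.82 -0.06  8.3 ] turn [-0.0001  0.0035 -0.0006]
```

View pics/s8.png

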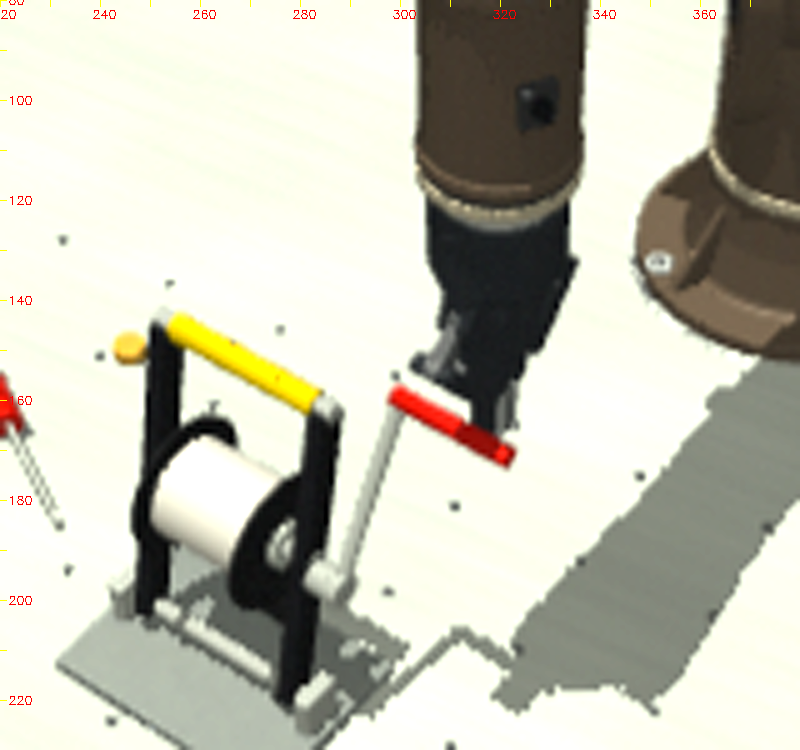

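The frame came up together with the stowed kickstand, because the pivot damper was too stiff for that push speed. I'll back off slowly so the frame returns to its stop. After that I'll push slowly with a flat inner pad instead.

Request:
drive_tool --increments '[[[0.2,0,-0.5],[0,0,0]],[[0.2,0,-0.5],[0,0,0]],[[0.1,0,-0.5],[0,0,0]],[[0,0,-0.5],[0,0,0]],[[0,0,-0.5],[0,0,0]],[[0,0,-0.5],[0,0,0]],[[0,0,-1],[0,0,0]],[[0,0,-1],[0,0,0]]]'

```text
clock: 11.35
ee_pos: [0.4254, -0.0012, 0.2503]
eef_rot: [0.104, 1.564, -0.104]
force: [0.3, -0.5, -0.0]
width: 0.0004
```

```bash
python3 - <<'E'
from st import *
where();plan(W(-.102,.138,.265),-.132)
d=snapshot("scene");crop(d,220,80,380,230,5,"pics/s9.png")
E
```

```text
stand xy [-0.1542  0.1384] z 0.2503
clock 11.35 pos [ 0.4254 -0.0012  0.2503] zhead -0.132 xaxis [ 0.004 -0.001 -1.   ]
force [ 0.3  -0.55 -0.04] w 0.0004 q [-0.53  0.1   0.44  2.06 -0.05  0.99 -0.19]
dworld [ 0.0517 -0.0073  0.0147] d in goal tool axes cm [-1.47 -0.04  5.22] in cur axes cm [-1.45 -0.04  5.23] turn [-0.0003  0.0039  0.0001]
```

View pics/s9.png

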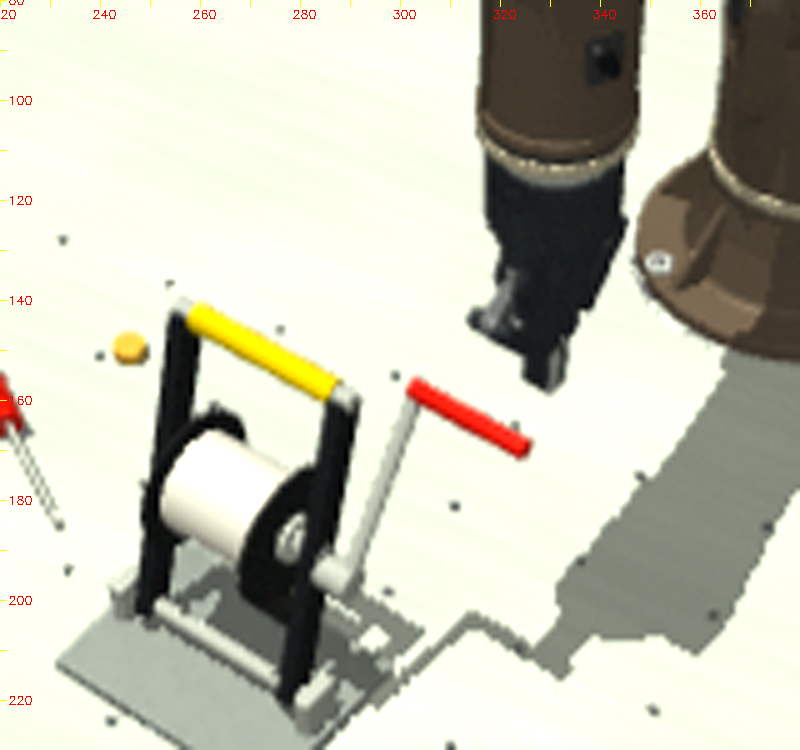

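Request:
drive_tool --increments '[[[-3,0,0],[0,0.004,0]],[[-3,0,1.5],[0,0,0]],[[0,0,2.2],[0,0,0]],[[0,0,1.5],[0,0,0]],[[0,0,0],[0,0,0]],[[0,0,0],[0,0,0]]]' --jaw 0.55 --force 20

```text
clock: 12.0
ee_pos: [0.4771, -0.0081, 0.3101]
eef_rot: [0.104, 1.569, -0.104]
force: [-1.8, 0.2, -0.3]
width: 0.0469
```

```bash
python3 - <<'E'
from st import *
where();plan(W(-.102,.138,.239),-.132)
E
```

```text
stand xy [-0.1021  0.1384] z 0.3101
clock 12.0 pos [ 0.4771 -0.0081  0.3101] zhead -0.132 xaxis [-0.001 -0.    -1.   ]
force [-1.77  0.24 -0.31] w 0.0469 q [-0.5   0.14  0.47  1.86 -0.07  1.16 -0.14]
dworld [ 0.0001 -0.0004 -0.0711] d in goal tool axes cm [ 7.11 -0.04  0.01] in cur axes cm [ 7.11 -0.04  0.02] turn [-0.0004 -0.001   0.0004]
```

Request:
drive_tool --increments '[[[2.4,0,0],[0,0,0]],[[2.4,0,0],[0,0,0]],[[2.3,0,0],[0,0,0]],[[0,0,0],[0,0,0]],[[0,0,0],[0,0,0]]]'

```text
clock: 12.5
ee_pos: [0.4771, -0.008, 0.2398]
eef_rot: [0.104, 1.569, -0.104]
force: [0.3, 0.8, 0.0]
width: 0.0467
```

Request:
drive_tool --increments '[[[0,0,0],[0,0,0]],[[0,0,0],[0,0,0]],[[0,0,0],[0,0,0]],[[0,0,0],[0,0,0]],[[0,0,0],[0,0,0]]]' --jaw 0

```text
clock: 13.0
ee_pos: [0.4779, -0.0079, 0.2401]
eef_rot: [0.104, 1.568, -0.103]
force: [-3.7, 1.2, 6.6]
width: 0.013
```

```bash
python3 - <<'E'
from st import *
where();plan(W(-.102,.138,.239),-.132)
d=snapshot("scene");crop(d,220,80,380,230,5,"pics/s10.png")
E
```

```text
stand xy [-0.1014  0.1387] z 0.2401
clock 13.0 pos [ 0.4779 -0.0079  0.2401] zhead -0.132 xaxis [ 0.001  0.001 -1.   ]
force [-3.68  1.23  6.58] w 0.013 q [-0.48  0.21  0.46  1.97 -0.11  0.99 -0.1 ]
dworld [-0.0007 -0.0006 -0.0011] d in goal tool axes cm [ 0.11 -0.07 -0.06] in cur axes cm [ 0.11 -0.07 -0.06] turn [ 0.      0.0006 -0.0007]
```

View pics/s10.png

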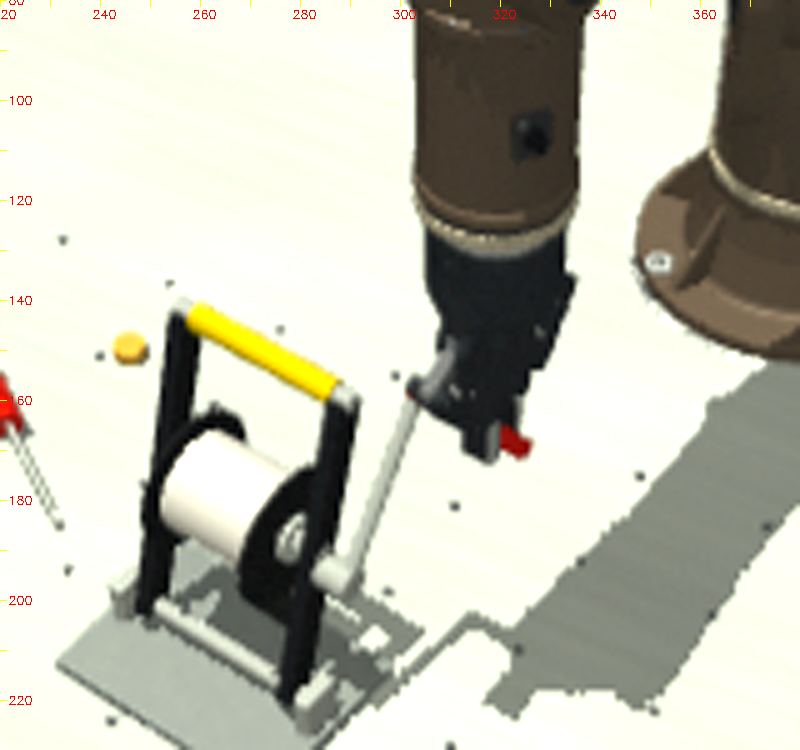

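Request:
drive_tool --increments '[[[-0.35,0,0.54],[0,0,0]],[[-0.32,0,0.55],[0,0,0]],[[-0.29,0,0.57],[0,0,0]],[[-0.26,0,0.58],[0,0,0]],[[-0.23,0,0.6],[0,0,0]],[[-0.2,0,0.61],[0,0,0]]]'

```text
clock: 13.65
ee_pos: [0.5126, -0.0125, 0.256]
eef_rot: [0.104, 1.568, -0.104]
force: [-1.4, 0.9, -0.8]
width: 0.0133
```

```bash
python3 - <<'E'
from st import *
where();plan(W(-.0674,.138,.2558),-.132)
d=snapshot("scene");crop(d,220,80,380,230,5,"pics/s11.png")
E
```

```text
stand xy [-0.0663  0.1387] z 0.256
clock 13.65 pos [ 0.5126 -0.0125  0.256 ] zhead -0.132 xaxis [ 0.  0. -1.]
force [-1.4   0.93 -0.85] w 0.0133 q [-0.46  0.26  0.47  1.87 -0.13  1.05 -0.06]
dworld [-0.0012 -0.0005 -0.0002] d in goal tool axes cm [ 0.02 -0.07 -0.11] in cur axes cm [ 0.02 -0.07 -0.11] turn [-0.      0.0003 -0.0001]
```

View pics/s11.png

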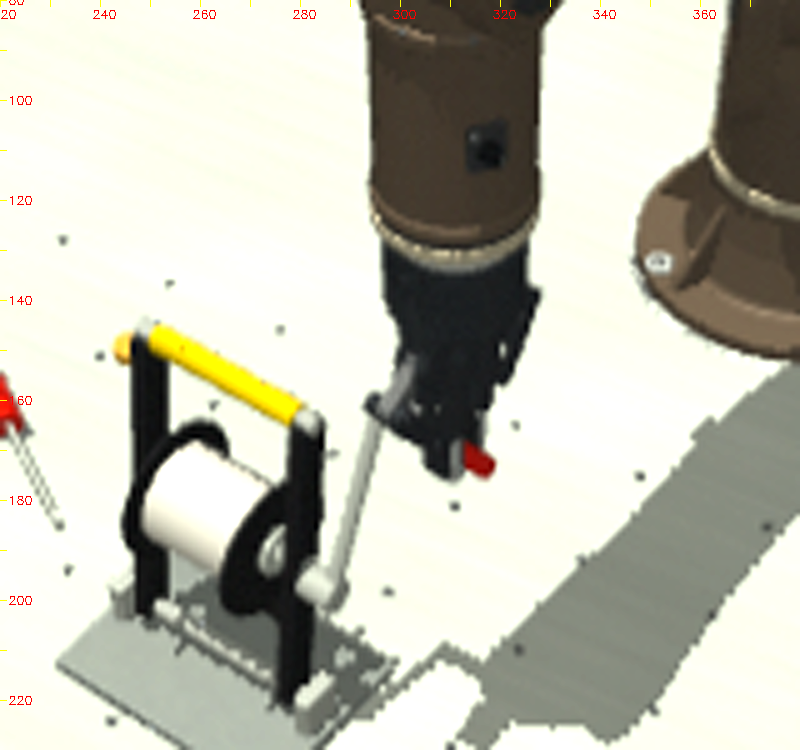

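The kickstand still hasn't turned. The damper dragged the light frame along, so its own weight has to bring it back while the foot is held. I'll loosen the jaws into a cage so the rear pad holds the pin, then wait and look.

Request:
drive_tool --increments '[[[0,0,0.3],[0,0,0]],[[0,0,0.3],[0,0,0]],[[0,0,0],[0,0,0]],[[0,0,0],[0,0,0]],[[0,0,0],[0,0,0]],[[0,0,0],[0,0,0]]]' --jaw 0.28

```text
clock: 14.3
ee_pos: [0.5178, -0.0134, 0.2559]
eef_rot: [0.104, 1.568, -0.104]
force: [0.2, 0.5, -0.0]
width: 0.0234
```

```bash
python3 - <<'E'
from st import *
where();plan(W(-.0674,.138,.2558),-.132)
d=snapshot("scene");crop(d,220,80,380,230,5,"pics/s12.png");np.savez("pics/scene12.npz",**d)
E
```

```text
stand xy [-0.061   0.1385] z 0.2559
clock 14.3 pos [ 0.5178 -0.0134  0.2559] zhead -0.132 xaxis [ 0.  0. -1.]
force [ 0.17  0.49 -0.  ] w 0.0234 q [-0.45  0.27  0.47  1.86 -0.14  1.05 -0.06]
dworld [-0.0064  0.0003 -0.0001] d in goal tool axes cm [ 0.01 -0.05 -0.64] in cur axes cm [ 0.01 -0.05 -0.64] turn [-0.0001  0.0002 -0.0001]
```

View pics/s12.png

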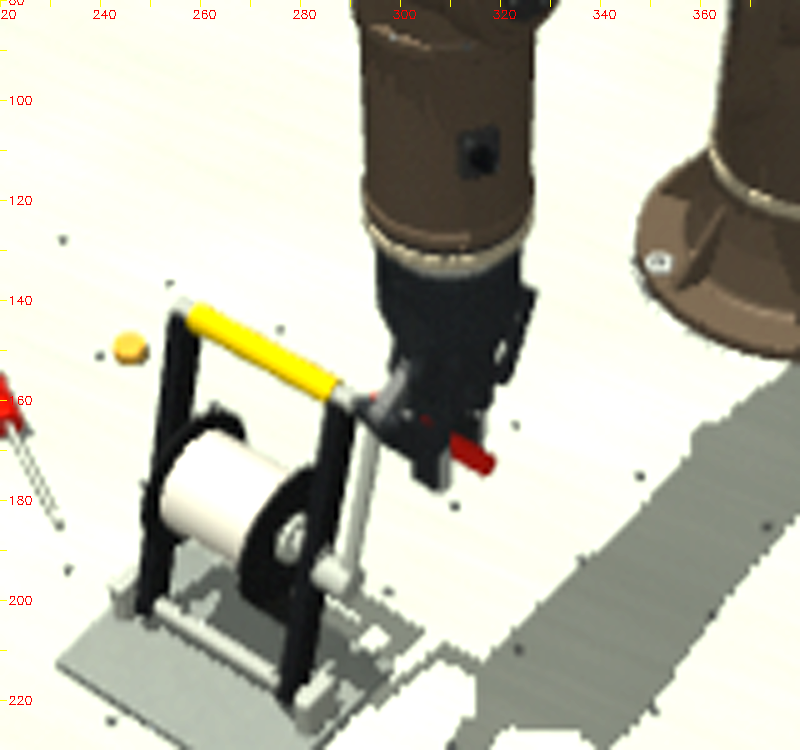

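Request:
drive_tool --increments '[[[0,0,0.4],[0,0,0]],[[0,0,0.3],[0,0,0]],[[0,0,0.3],[0,0,0]],[[0,0,0.3],[0,0,0]],[[0,0,0.3],[0,0,0]],[[0,0,0.3],[0,0,0]],[[0,0,0.3],[0,0,0]],[[0,0,0.3],[0,0,0]]]'

```text
clock: 15.15
ee_pos: [0.5429, -0.0167, 0.2559]
eef_rot: [0.104, 1.568, -0.104]
force: [0.1, -0.2, -0.7]
width: 0.0238
```

```bash
python3 - <<'E'
from st import *
where();plan(W(-.0674,.138,.2558),-.132)
d=snapshot("scene");crop(d,220,80,380,230,5,"pics/s13.png")
E
```

```text
stand xy [-0.0357  0.1385] z 0.2559
clock 15.15 pos [ 0.5429 -0.0167  0.2559] zhead -0.132 xaxis [ 0.  0. -1.]
force [ 0.07 -0.19 -0.7 ] w 0.0238 q [-0.43  0.31  0.47  1.8  -0.16  1.07 -0.03]
dworld [-0.0315  0.0037 -0.0001] d in goal tool axes cm [ 0.01 -0.05 -3.17] in cur axes cm [ 0.01 -0.05 -3.17] turn [-0.0002  0.     -0.    ]
```

View pics/s13.png

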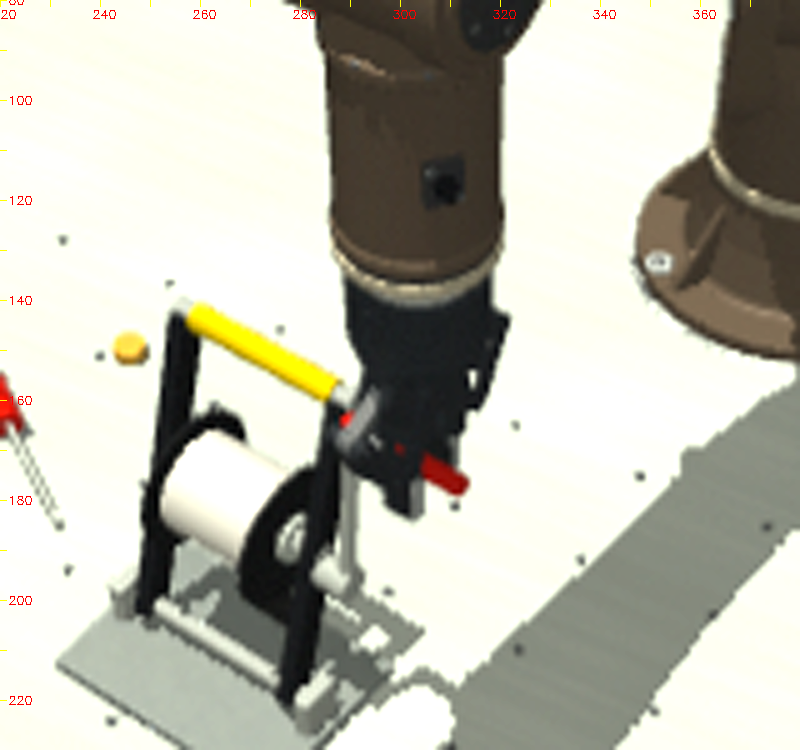

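Request:
drive_tool --increments '[[[0,0,0.35],[0,0,0]],[[0,0,0.35],[0,0,0]],[[0,0,0.35],[0,0,0]],[[0,0,0.35],[0,0,0]],[[0,0,0.35],[0,0,0]],[[0,0,0.35],[0,0,0]],[[0,0,0.35],[0,0,0]],[[0,0,0.35],[0,0,0]]]'

```text
clock: 16.0
ee_pos: [0.5707, -0.0204, 0.2559]
eef_rot: [0.104, 1.568, -0.104]
force: [-0.2, 0.5, -1.1]
width: 0.0237
```

Request:
drive_tool --increments '[[[0,0,0.35],[0,0,0]],[[0.1,0,0.35],[0,0,0]],[[0.1,0,0.35],[0,0,0]],[[0.1,0,0.35],[0,0,0]],[[0.1,0,0.35],[0,0,0]],[[0.1,0,0.35],[0,0,0]],[[0.1,0,0.35],[0,0,0]],[[0.1,0,0.35],[0,0,0]]]'

```text
clock: 16.8
ee_pos: [0.5985, -0.0241, 0.2488]
eef_rot: [0.104, 1.568, -0.104]
force: [0.6, -0.2, -0.1]
width: 0.0241
```

```bash
python3 - <<'E'
from st import *
where();plan(W(-.0674,.138,.2558),-.132)
d=snapshot("scene");crop(d,220,80,380,230,5,"pics/s14.png")
E
```

```text
stand xy [0.0203 0.1385] z 0.2488
clock 16.8 pos [ 0.5985 -0.0241  0.2488] zhead -0.132 xaxis [ 0.  0. -1.]
force [ 0.65 -0.16 -0.1 ] w 0.0241 q [-0.38  0.41  0.46  1.67 -0.2   1.1   0.01]
dworld [-0.087  0.011  0.007] d in goal tool axes cm [-0.7  -0.05 -8.77] in cur axes cm [-0.7  -0.05 -8.77] turn [-0.0001  0.0001 -0.0001]
```

View pics/s14.png

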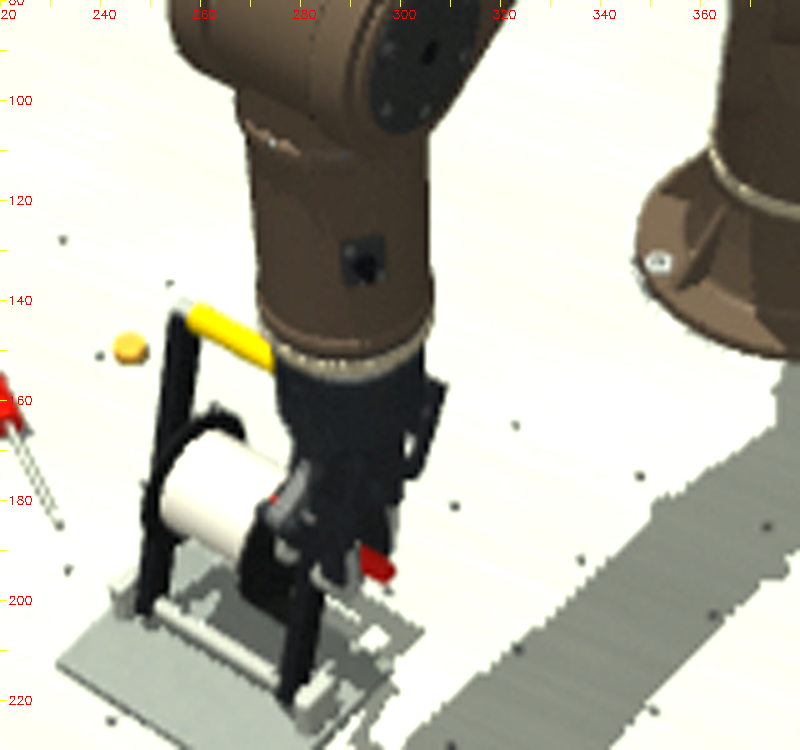

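Request:
drive_tool --increments '[[[0.18,0,0.4],[0,0,0]],[[0.2,0,0.4],[0,0,0]],[[0.22,0,0.4],[0,0,0]],[[0.25,0,0.4],[0,0,0]],[[0.27,0,0.4],[0,0,0]],[[0.3,0,0.4],[0,0,0]],[[0.3,0,0.4],[0,0,0]],[[0.35,0,0.4],[0,0,0]]]'

```text
clock: 17.65
ee_pos: [0.6302, -0.0283, 0.2279]
eef_rot: [0.104, 1.568, -0.104]
force: [0.4, -0.2, 0.1]
width: 0.0239
```

```bash
python3 - <<'E'
from st import *
where();plan(W(-.0674,.138,.2558),-.132)
d=snapshot("scene");crop(d,220,80,380,230,5,"pics/s15.png")
E
```

```text
stand xy [0.0524 0.1385] z 0.2279
clock 17.65 pos [ 0.6302 -0.0283  0.2279] zhead -0.132 xaxis [ 0. -0. -1.]
force [ 0.4 -0.2  0.1] w 0.0239 q [-0.34  0.49  0.45  1.62 -0.23  1.09  0.04]
dworld [-0.1188  0.0153  0.0279] d in goal tool axes cm [ -2.79  -0.05 -11.98] in cur axes cm [ -2.79  -0.05 -11.98] turn [-0.0001  0.0001  0.    ]
```

View pics/s15.png

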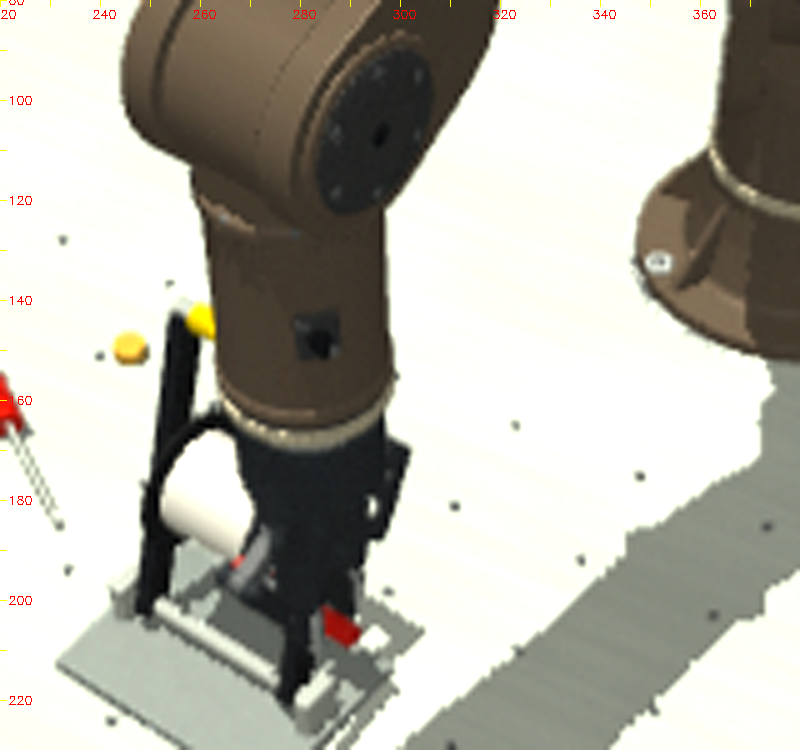

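Request:
drive_tool --increments '[[[-1,0,-0.2],[0,0,0]],[[-2.5,0,0],[0,0,0]],[[-3.5,0,0],[0,0,0]],[[-3.5,0,-2],[0,0,0]],[[-2,0,-4],[0,0,0]],[[0,0,-4],[0,0,0]],[[0,0,-3],[0,0,0]]]'

```text
clock: 18.4
ee_pos: [0.497, -0.0111, 0.3546]
eef_rot: [0.105, 1.567, -0.103]
force: [0.6, 0.5, 1.0]
width: 0.0241
```

```bash
python3 - <<'E'
from st import *
where();plan(W(-.0674,.138,.2558),-.132)
d=snapshot("scene");crop(d,220,120,380,270,5,"pics/s16.png")
E
```

```text
stand xy [-0.082  0.138] z 0.3546
clock 18.4 pos [ 0.497  -0.0111  0.3546] zhead -0.132 xaxis [ 0.002  0.001 -1.   ]
force [0.61 0.52 0.99] w 0.0241 q [-0.5   0.14  0.48  1.74 -0.07  1.27 -0.13]
dworld [ 0.0144 -0.002  -0.0988] d in goal tool axes cm [ 9.88 -0.    1.46] in cur axes cm [ 9.89 -0.02  1.44] turn [-0.0003  0.0015 -0.0012]
```

View pics/s16.png

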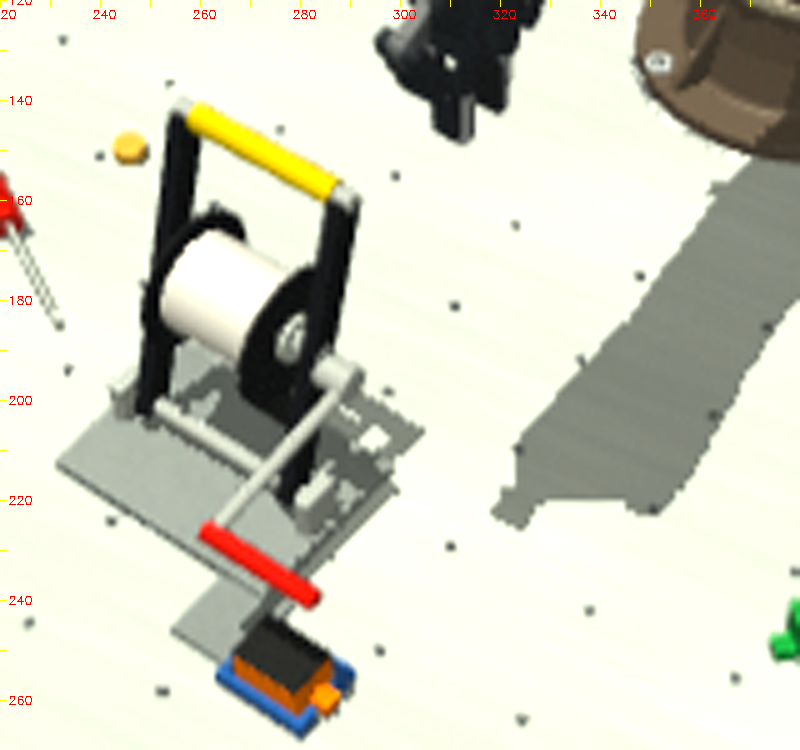

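Request:
drive_tool --increments '[[[0,-3.5,0.4],[0,0,0]],[[0,-3.5,0.4],[0,0,0]],[[0,-3.5,0.4],[0,0,0]],[[0,-3.3,0.5],[0,0,0]],[[0,0,0],[0,0,0]],[[0,0,0],[0,0,0]]]' --jaw 0.7

```text
clock: 19.05
ee_pos: [0.4973, -0.1506, 0.3538]
eef_rot: [0.106, 1.568, -0.105]
force: [-0.2, 1.0, -0.2]
width: 0.0597
```

```bash
python3 - <<'E'
from st import *
where();plan(W(-.065,0,.242),-.132)
d=snapshot("scene");crop(d,220,120,380,270,5,"pics/s17.png");np.savez("pics/scene17.npz",**d)
E
```

```text
stand xy [-0.0633 -0.0002] z 0.3538
clock 19.05 pos [ 0.4973 -0.1506  0.3538] zhead -0.134 xaxis [ 0.001  0.    -1.   ]
force [-0.16  1.03 -0.24] w 0.0597 q [-0.28  0.19  0.58  1.7  -0.11  1.28  0.19]
dworld [-0.0017  0.0004 -0.1118] d in goal tool axes cm [11.18  0.02 -0.17] in cur axes cm [11.18  0.02 -0.18] turn [-0.0023  0.0005 -0.0004]
```

View pics/s17.png

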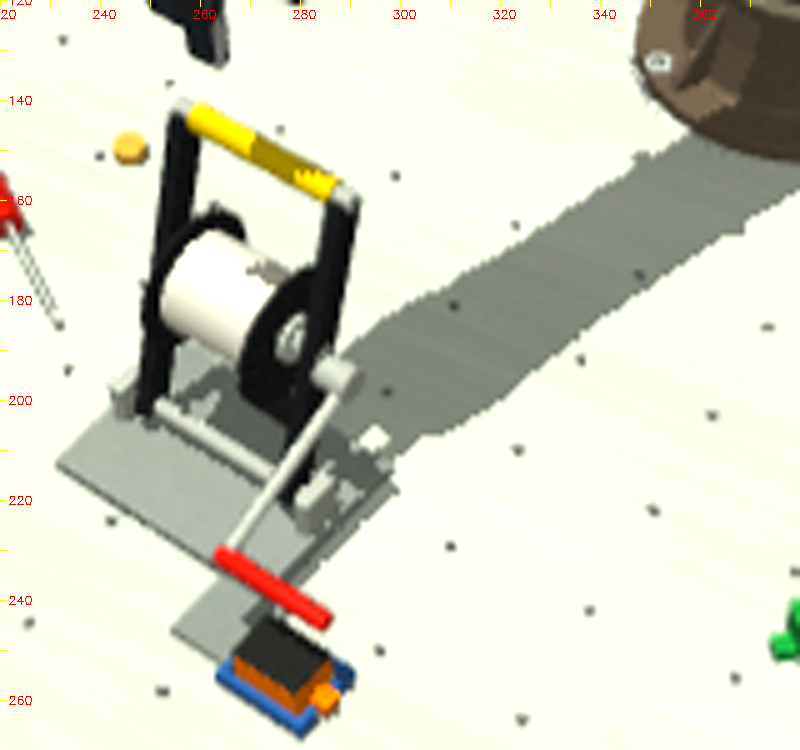

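Request:
drive_tool --increments '[[[3,0,-0.15],[0,0,0]],[[3,0,0],[0,0,0]],[[3,0,0],[0,0,0]],[[2.2,0,0],[0,0,0]],[[0,0,0],[0,0,0]],[[0,0,0],[0,0,0]]]'

```text
clock: 19.7
ee_pos: [0.4965, -0.1488, 0.2418]
eef_rot: [0.103, 1.569, -0.102]
force: [0.7, 0.2, 1.0]
width: 0.0601
```

```bash
python3 - <<'E'
from st import *
where();plan(W(-.065,0,.242),-.132)
d=snapshot("scene");crop(d,220,120,380,270,5,"pics/s18.png");np.savez("pics/scene18.npz",**d)
for k in(2.0,2.15,2.245):
  f=k-.3;x=-.0296+.128*np.sin(f);z=.1255+.128*np.cos(f)
  print(k,proj(d,[W(x,.08,z),W(x,.164,z)]).round(1).tolist())
E
```

```text
stand xy [-0.0643  0.0015] z 0.2418
clock 19.7 pos [ 0.4965 -0.1488  0.2418] zhead -0.131 xaxis [-0.  0. -1.]
force [0.72 0.2  1.05] w 0.0601 q [-0.25  0.29  0.56  1.88 -0.18  1.02  0.25]
dworld [-0.0009 -0.0014  0.0002] d in goal tool axes cm [-0.02 -0.15 -0.07] in cur axes cm [-0.02 -0.15 -0.07] turn [ 0.0013 -0.0002 -0.0002]
2.0 [[260.3, 225.4], [282.7, 239.9]]
2.15 [[261.7, 228.3], [283.8, 242.7]]
2.245 [[262.9, 229.7], [284.9, 244.0]]
```

View pics/s18.png

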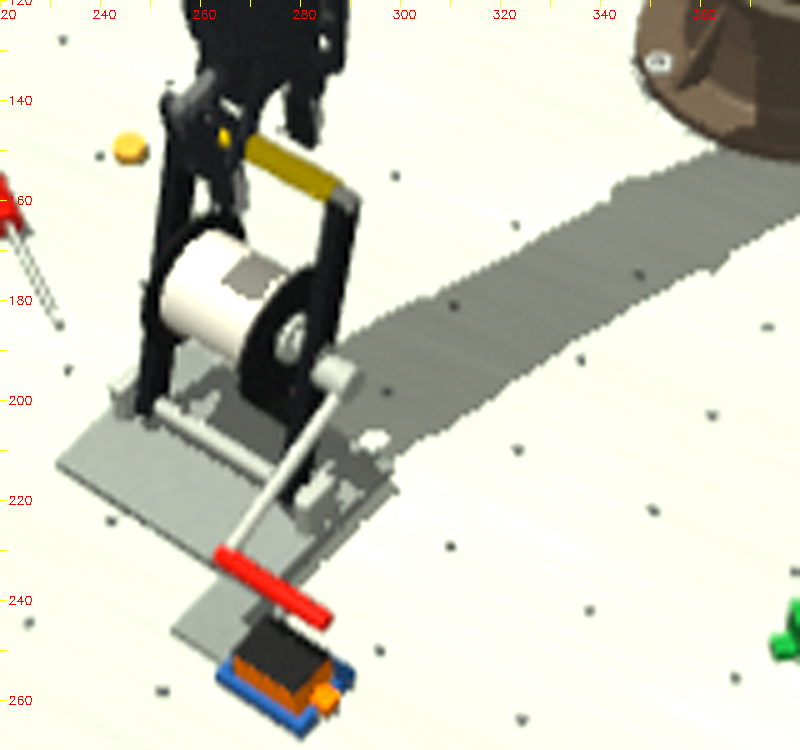

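Request:
drive_tool --increments '[[[0,0,0],[0,0,0]],[[0,0,0],[0,0,0]],[[0,0,0],[0,0,0]],[[0,0,0],[0,0,0]],[[0,0,0],[0,0,0]],[[0,0,0],[0,0,0]]]' --jaw 0 --force 40

```text
clock: 20.35
ee_pos: [0.4965, -0.1497, 0.2419]
eef_rot: [0.104, 1.567, -0.103]
force: [-3.0, 1.6, 6.7]
width: 0.0167
```

```bash
python3 - <<'E'
from st import *
where();plan(W(0,0.0015,.252),-.132)
d=snapshot("scene");crop(d,220,120,380,270,5,"pics/s19.png")
E
```

```text
stand xy [-0.0642  0.0005] z 0.2419
clock 20.35 pos [ 0.4965 -0.1497  0.2419] zhead -0.132 xaxis [ 0.001  0.    -1.   ]
force [-2.97  1.62  6.67] w 0.0167 q [-0.25  0.29  0.56  1.88 -0.18  1.02  0.25]
dworld [ 0.0638 -0.0075  0.0101] d in goal tool axes cm [-1.01  0.1   6.42] in cur axes cm [-1.    0.1   6.42] turn [-0.0001  0.001  -0.0004]
```

View pics/s19.png

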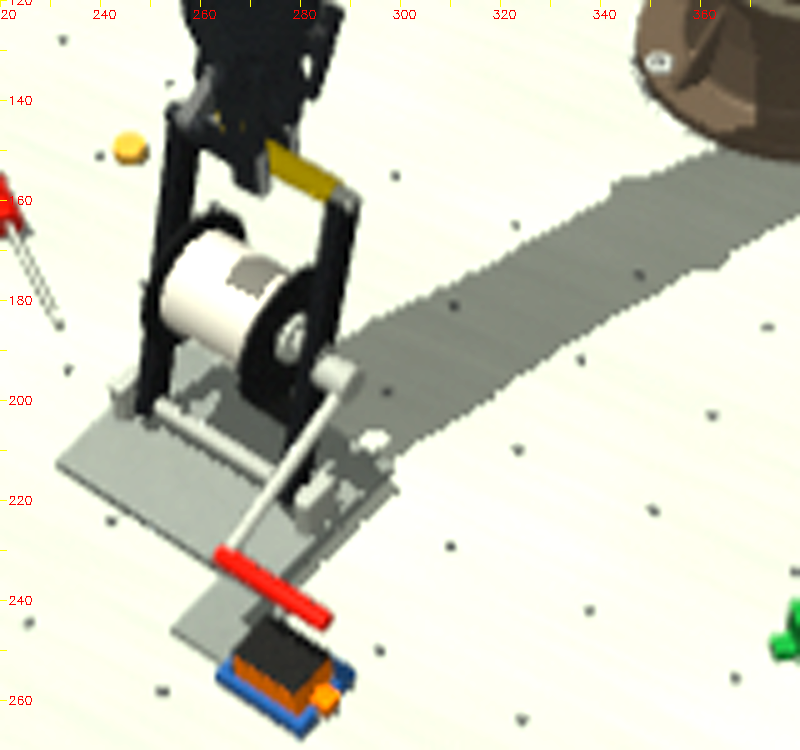

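Gripped (16.7 mm opening on the bar). Next I'll bring the frame upright along the arc.

Request:
drive_tool --increments '[[[-0.23,0,0.79],[0,0,0]],[[-0.2,0,0.8],[0,0,0]],[[-0.16,0,0.81],[0,0,0]],[[-0.14,0,0.81],[0,0,0]],[[-0.11,0,0.82],[0,0,0]],[[-0.08,0,0.82],[0,0,0]],[[-0.04,0,0.82],[0,0,0]],[[-0.02,0,0.75],[0,0,0]]]'

```text
clock: 21.2
ee_pos: [0.5611, -0.1581, 0.2518]
eef_rot: [0.104, 1.566, -0.103]
force: [-0.3, 0.6, 3.8]
width: 0.0166
```

Request:
drive_tool --increments '[[[0,0,0],[0,0,0]],[[0,0,0],[0,0,0]],[[0,0,0],[0,0,0]]]'

```text
clock: 21.5
ee_pos: [0.5608, -0.1581, 0.2518]
eef_rot: [0.104, 1.566, -0.103]
force: [0.2, 1.6, 5.7]
width: 0.0167
```

```bash
python3 - <<'E'
from st import *
from ov import *
where();plan(W(0,0.0015,.252),-.132)
d=snapshot("scene");crop(d,220,120,380,270,5,"pics/s20.png");np.savez("pics/scene20.npz",**d)
for th in(-.05,0,.05):
  f=th+2.245;x=.1*np.sin(th)+.128*np.sin(f);z=.03+.1*np.cos(th)+.128*np.cos(f)
  print(th,"foot z",z,proj(d,[W(x,.08,z),W(x,.164,z)]).round(1).tolist(),"bar ends",proj(d,[W(.22*np.sin(th),y,.03+.22*np.cos(th)) for y in(-.0525,.0525)]).round(1).tolist())
E
```

```text
stand xy [0.0006 0.0007] z 0.2518
clock 21.5 pos [ 0.5608 -0.1581  0.2518] zhead -0.132 xaxis [ 0.002  0.    -1.   ]
force [0.22 1.57 5.73] w 0.0167 q [-0.21  0.39  0.55  1.72 -0.23  1.1   0.28]
dworld [-0.0005  0.0008  0.0002] d in goal tool axes cm [-0.02  0.08 -0.06] in cur axes cm [-0.02  0.08 -0.06] turn [ 0.0003  0.002  -0.0003]
-0.05 foot z 0.05506526017309511 [[261.5, 236.3], [283.2, 250.6]] bar ends [[246.2, 150.4], [274.0, 166.4]]
0 foot z 0.050092746138340846 [[261.4, 237.5], [283.1, 251.7]] bar ends [[243.6, 152.5], [271.4, 168.6]]
0.05 foot z 0.045070010702340624 [[261.4, 238.6], [283.0, 252.9]] bar ends [[241.0, 154.7], [268.9, 170.9]]
```

View pics/s20.png

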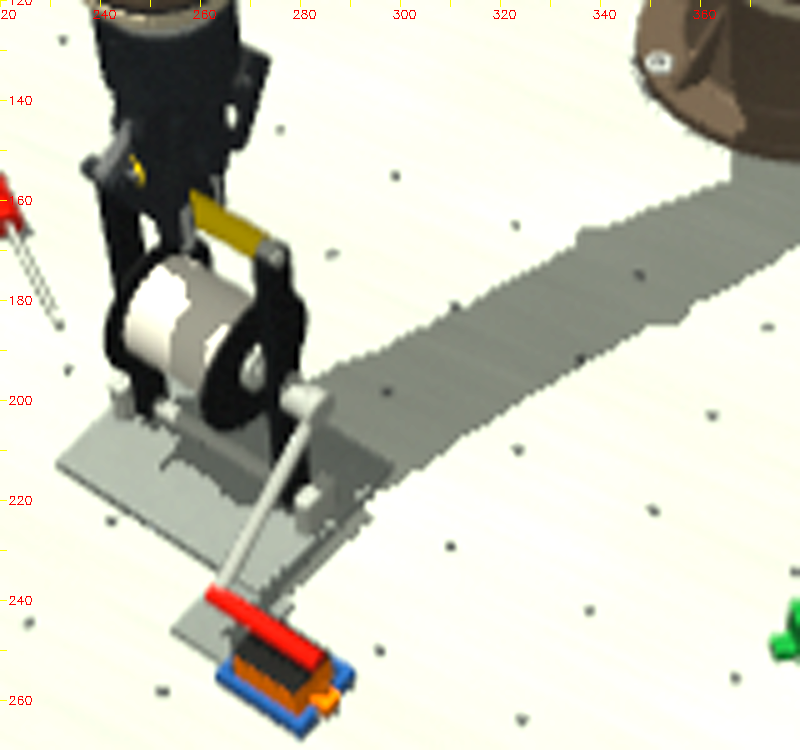

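```bash
python3 - <<'E'
from st import *
s=get_state();print(np.abs(s["qvel"]).max(),s["force"].round(1),s["clock"])
print(hand_in())
E
```

```text
0.0018590950448760762 [0.2 1.3 5.5] 21.55
the job is handed in; nothing more can be done
None
```

I handed the job in at 21.6 s with all three parts done. The hand-in gave no verdict, so everything below comes from my own last checks.

- **Shoe:** It is seated in the tray and let go. The pictures after release show it flat between the walls with its tab through the gap. I did not measure its final pose numerically.
- **Kickstand:** My first two tries, pushing and then pinching, moved too fast for the damped pivot. They lifted the frame off its stop instead of turning the kickstand. I let the frame settle back, then walked the foot slowly over centre with the jaws loosely around it, and it fell the rest of the way. Before the frame was raised, the ends of the red foot matched the fully-down prediction (2.245 rad) to within about 1 pixel.
- **Frame:** I gripped the yellow bar with the jaws set to 40 N and 16.7 mm open, and brought it upright. The tool position and the bar and foot pixels put the lean at 0 within about 0.02 rad. The foot point is at about 50 mm, so its underside clears the shoe by about 9 mm. The arm was still at hand-in.

No other check disagreed. I never steered near the other things on the bench, but I made no final check that they hadn't moved.

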